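# Find the high spot of a plywood handwheel with a dial indicator

### The job

Check this hand-made plywood handwheel for run-out: slide the indicator carriage up by its post until the plunger is pressed about half-way into its travel against the rim, then turn the wheel by its handle through a full turn while watching the dial, keeping the plunger on the rim all the way and never driving it to its stop. The rim has one highest spot (and a lower one that could fool you): leave the wheel standing still with the highest spot under the plunger, ready to be marked. Do not touch the indicator itself or disturb the other things on the desk.

Things in the scene. Friction and masses are not known exactly. Their poses are not given: they have to be found in the camera images.
- stand: run-out stand, fixed: aluminium bed 410 x 90 mm, 30 mm high, with a bearing post carrying a flat plywood handwheel. Origin at desk height under the wheel's axis; its x axis points along the bed from the wheel towards the indicator carriage. The wheel's disc spans 60 to 84 mm above the desk
- axle (a point): the wheel's upright axis at mid rim, 72 mm above the desk. The rim is not round: its radius goes from 79 to 84 mm. The highest spot, a smooth swelling about 45 degrees wide, reaches 84 mm; a second swelling elsewhere only 82 mm. Where they lie on the wheel differs from start to start and is not measured; the highest is never within 30 degrees of the plunger at the start
- handwheel (a joint): angle of the wheel (rad, no stops), positive counter-clockwise seen from above, -0.3 to 0.3 at the start; at 0 the handle stands on the side of the axis away from the indicator. The bearing is slightly stiff: the wheel stays where it is left; turning it takes 2 to 4 N at the handle
- handle_grip (a point): grip point on the wheel's black upright revolving handle, 22 mm in diameter, 64 mm tall from the wheel's top face, its axis 58 mm from the wheel's. The point is on the handle's axis, 126 mm above the desk, 22 mm below its top. The handle spins freely on its pin, so it can be carried round without turning the hand
- carriage (a joint): slide of the grey indicator carriage along the bed (m): 0 fully back, growing towards the wheel, to 0.060; 0 to 0.022 at the start. Stiff: 8 to 13 N moves it; it stays where it is left. At 0 the centre of the free plunger's ball is 123 mm from the wheel's axis
- post_grip (a point): grip point on the carriage's black upright post, 26 mm in diameter, on its axis, 115 mm above the desk, 19 mm below its top. The post stands behind the round dial, 72 mm behind the dial's centre and 145 mm behind the ball of the free plunger. The point's x axis points along the bed away from the wheel
- tip (a point): centre of the steel ball (radius 4 mm) at the end of the indicator's sprung plunger, 72 mm above the desk, pointing at the wheel's axis. The plunger has 12 mm of travel into the dial; it pushes with 1 N free and 4 N at the end
- needle (a joint): red needle of the white dial (rad): 0 with the plunger free (needle points away from the wheel), turning clockwise seen from above by 0.25 rad for each mm that the plunger is pressed in; at 3.0, half a turn, the plunger is at its stop. 24 ticks round the dial, longer at each quarter turn
- sanding_block: bystander: cork sanding block, 65 x 110 x 35 mm, loose
- marker: bystander: black marker pen lying down, 135 mm long, 18 mm thick, loose
- tape_roll: bystander: roll of masking tape lying flat, 104 mm across, 24 mm high, loose
- blue_pen: bystander: blue pen lying down, 138 mm long, 10 mm thick, loose
- set_square: bystander: clear plastic set square lying flat, 120 mm legs, 4 mm thick, loose
- small_pulley: bystander: finished wooden pulley lying flat, 90 mm across, 22 mm high, loose
- indicator: the dial indicator on the carriage: round dial 66 mm wide, face up, 60 to 88 mm above the desk, its stem pointing to the wheel. Its origin is at desk height under the ball of the free plunger

How it is judged:
By the outcome, as a careful person would: the job done as asked, in the order asked, and still so for the second after the job is handed in, with the robot touching nothing.
It also fails if it takes over 72 s, if anything falls off the work surface, if the arm or the gripper's body presses on something with over 40 N, if the wrist force passes 120 N, or if a joint passes its speed limit or range.

### The arm

A 6-joint arm with a two-finger parallel gripper is mounted at the origin on the work surface. World frame = base frame: x ahead of the robot, y to its left, z up, the work surface at z = 0. Lengths are in mm, angles in rad, forces in N, time in s.
With the tool pointing down it reaches from about 350 to 875 mm from the base axis. Payload 4.2 kg.
Tool frame: the origin (TCP) lies midway between the tips of the shut fingers; the grasp point (between the pads) lies 19 mm behind it; z points along the fingers, y is the direction in which the jaws open and shut (so a half turn about z gives the same grasp; the last joint's range is limited). The gripper opens to 85 mm and grips with 20 to 120 N. Pads are 22 mm wide; open, the fingers measure 114 mm over their backs; the gripper's body (76 mm by 85 mm) begins 54 mm behind the grasp point. The pads swing forward as they close: fully open they stand 13 mm farther back than shut.
Start: joints at [1.453, 0.385, 0.008, 0, -1.194, -0.259], TCP at [229.934, 581.145, 231.312] pointing down, gripper open.
Joint ranges: [-3.14, 3.14], [-1.21, 2.06], [-1.07, 1.41], [-3.16, 2.05], [-2.99, -0.16], [-3.1, 3.1]. Speed limits (rad/s): [2.79, 2.79, 3.14, 3.14, 3.14, 3.14].

### API

Orientations are given as a unit quaternion [x, y, z, w].
In Python, from bench import arm gives the robot as it stands.
- The arm moves only by the tool servo_tool, never from a script. Its argument "rows" is a list of rows, each an object of numbers: "fingers": the finger opening in cm, from 0 to 8.54; "x", "y", "z": the shift along the tool's x, y, z in cm; "turn": the turn about the tool's z in degrees. A call has 1 to 10 rows; each row shifts and turns the commanded pose from where the row before left it, along the tool's axes as they then stand; what a row does not reach is not made up. A row lasts 1/12 s, in which the tool goes at most 41.7 mm and 7.16 degrees, less where a joint would pass 70% of its speed; a pose out of reach is approached as far as the arm can. A call is refused whole if a number of a shift passes 4.17 or a number of a turn 7.16, either way. A call with a gripper value outside its range is refused whole. The fingers move at their own pace and stop on an object; the grip force is fixed at half the most. Time passes only in rows, so rows that do not move let the fingers close. It gives the time, the measured TCP pose, the force and the opening at its end, in the units of the state.
- arm.read_state(): the state, without advancing time (a new reading comes with each control period).
- arm.get_image(name): name is "scene" or "top"; returns (picture, depth): 384x512x3 uint8, red, green, blue; 384x512 float32, mm along the optical axis (not along the pixel's ray), 0 where there is no reading.
- arm.camera_model(name): a dict with "fx", "fy", "cx", "cy" (pixels), "pose" (4x4, takes a point from camera to world coordinates). Camera axes: x right, y down, z forward; pixel columns grow to the right and rows downward; lengths in mm; the calibration is good to about 2 mm. A picture is of the moment at which its call begins. camera_model takes no time and is no camera call.
- arm.job_done(): hands the job in, once; it reports no verdict.
The state is a dict: "clock": time; "joints": joint angles; "joint_vel": joint speeds; "joint_efforts": joint torques, N m; "position": TCP position; "ee_rot": TCP orientation; "contact_force": force on the tool from outside, world axes, zero at the start; "wrist_torque": the same for the moment, N m; "gripper_width": finger opening in mm.
Only numpy, scipy, OpenCV 4.12 (cv2) and the standard library are available. Lean on these libraries where they do the work, as an engineer would, in place of code of your own. Each camera call takes 0.05 s, during which the arm holds its last target.

## Working session

There is one attempt and no reset: what is moved stays moved. The work goes in short steps, Python scripts to look and compute and a tool call to move; the robot and the scene stay as the last step left them, time stands still between calls to the robot, and variables do not carry over. Pictures are saved under pics/ and viewed, and the job is handed in when it is done.

Besides the shell and the picture viewer there is one more tool, called after "Call:" by a JSON object that holds its "api" and its "payload", one argument or row to a line. servo_tool: Moves the arm, as the interface text tells. Its arguments: {"type":"object","properties":{"rows":{"type":"array","items":{"type":"object","properties":{"fingers":{"type":"number"},"x":{"type":"number"},"y":{"type":"number"},"z":{"type":"number"},"turn":{"type":"number"}}}}},"required":["rows"]}

```bash
mkdir -p pics; ls
python3 - <<'E'
from bench import arm
import cv2,numpy as np
print(arm.read_state())
for n in("scene","top"):
    p,d=arm.get_image(n); cv2.imwrite(f"pics/{n}0.png",p[:,:,::-1]); np.save(f"pics/{n}0d.npy",d); m=arm.camera_model(n); print(n,m["fx"],m["fy"],m["cx"],m["cy"]); print(np.round(m["pose"],3))
E
```

```text
pics
{'clock': 0.0, 'joints': array([ 1.45259226e+00,  3.85517778e-01,  6.60661796e-03, -4.90910386e-04,
       -1.19398831e+00, -2.58608479e-01]), 'joint_vel': array([ 4.24136846e-04, -4.63932609e-05,  6.93170271e-04,  9.06674262e-04,
       -5.71881079e-04, -1.11074094e-03]), 'joint_efforts': array([ 9.91149464e-04, -3.92285979e+01,  1.88394821e+01,  4.18592155e+00,
       -4.68757760e-03,  4.49659979e-06]), 'position': array([229.73781575, 580.60888491, 230.2386713 ]), 'ee_rot': array([ 9.82286444e-01, -1.87382453e-01, -1.53815972e-04,  1.06498365e-03]), 'contact_force': array([ 0.59073074, -0.82534285, -0.03197816]), 'wrist_torque': array([-0.02381272, -0.0181106 ,  0.02445587]), 'gripper_width': 85.58888146175269}
scene 444.57445376447833 444.57445376447833 254.3797053362309 200.01380396855407
[[-6.400000e-01  5.240000e-01 -5.620000e-01  1.289847e+03]
 [ 7.680000e-01  4.510000e-01 -4.550000e-01  6.052070e+02]
 [ 1.500000e-02 -7.230000e-01 -6.910000e-01  1.037455e+03]
 [ 0.000000e+00  0.000000e+00  0.000000e+00  1.000000e+00]]
top 455.0829164456162 455.0829164456162 243.05487549720223 193.36175312898385
[[ 9.000000e-03 -9.890000e-01  1.470000e-01  3.279600e+02]
 [-1.000000e+00 -7.000000e-03  1.500000e-02 -1.422300e+01]
 [-1.300000e-02 -1.470000e-01 -9.890000e-01  1.223594e+03]
 [ 0.000000e+00  0.000000e+00  0.000000e+00  1.000000e+00]]
```

View pics/scene0.png

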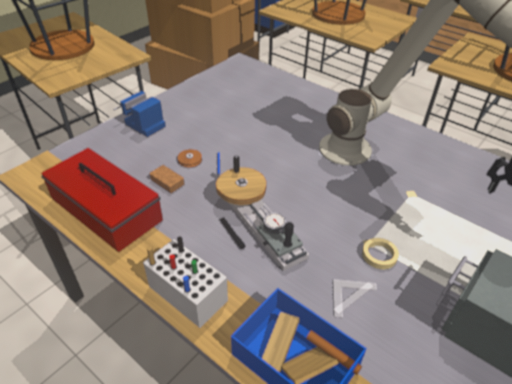

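View pics/top0.png

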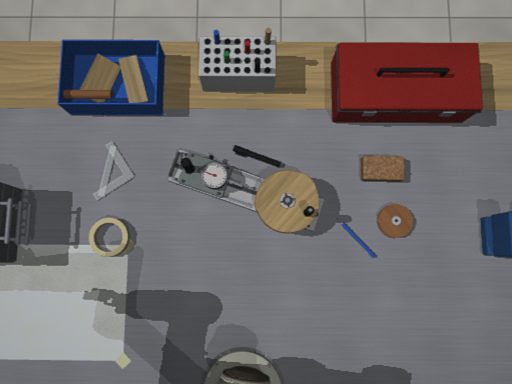

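```bash
cat > h.py <<'E'
import numpy as np,cv2
from bench import arm
def ray(n,u,v,z):
    m=arm.camera_model(n);P=np.array(m["pose"])
    d=P[:3,:3]@np.array([(u-m["cx"])/m["fx"],(v-m["cy"])/m["fy"],1]);o=P[:3,3]
    return o+d*(z-o[2])/d[2]
def proj(n,p):
    m=arm.camera_model(n);P=np.array(m["pose"]);q=P[:3,:3].T@(np.array(p)-P[:3,3])
    return np.array([m["cx"]+m["fx"]*q[0]/q[2],m["cy"]+m["fy"]*q[1]/q[2]])
def crop(img,u0,v0,w,h,s,name):
    cv2.imwrite(name,cv2.resize(img[v0:v0+h,u0:u0+w,::-1],None,fx=s,fy=s,interpolation=cv2.INTER_CUBIC))
E
python3 - <<'E'
import cv2
from h import *
t=cv2.imread("pics/top0.png")[:,:,::-1]; s=cv2.imread("pics/scene0.png")[:,:,::-1]
crop(t,160,130,170,120,4.7,"pics/t1.png"); crop(s,200,140,120,130,4.6,"pics/s1.png")
E
```

```text
(no output)
```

View pics/t1.png

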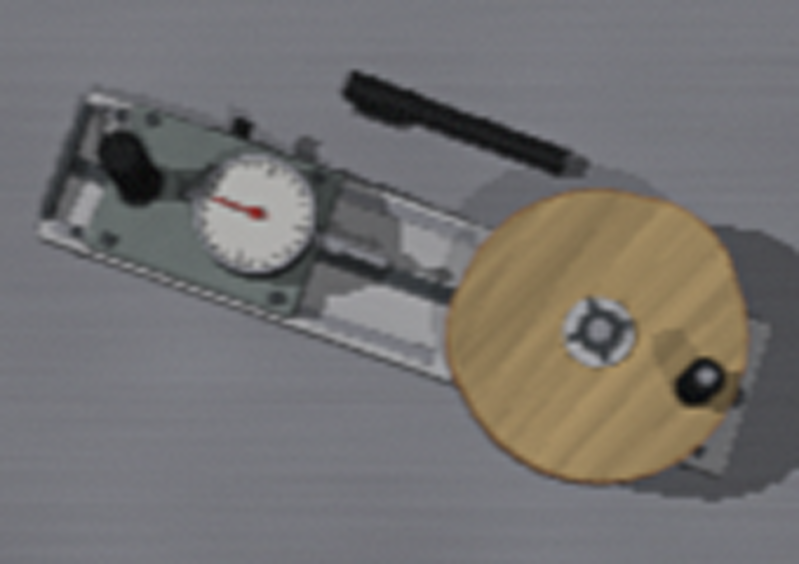

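View pics/s1.png

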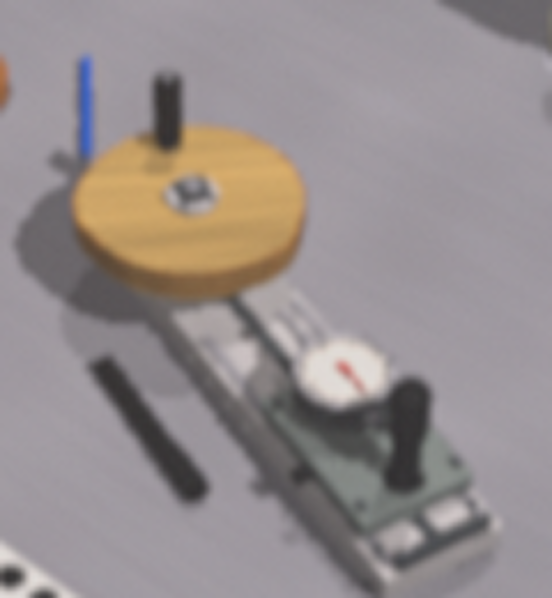

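Run:
```python
from h import *
f=lambda x,y:(160+(x+.5)/4.7-.5,130+(y+.5)/4.7-.5)
ha=ray("top",*f(706,376),148)
po=ray("top",*f(117,150),134)
di=ray("top",*f(256,212),88)
hub=ray("top",*f(600,331),88)
for n,p in zip(("handle","post","dial","hub"),(ha,po,di,hub)): print(n,np.round(p,1))
g=lambda x,y:(200+(x+.5)/4.6-.5,140+(y+.5)/4.6-.5)
print("scene handle",ray("scene",*g(168,78),148),"post",ray("scene",*g(413,388),134),"dial",ray("scene",*g(345,371),88),"hub",ray("scene",*g(192,193),88))
print(proj("top",(328,-14,0)))
# wheel rim
t=cv2.imread("pics/top0.png");hsv=cv2.cvtColor(t,cv2.COLOR_BGR2HSV)
m=cv2.inRange(hsv,(8,70,90),(30,255,255));m=cv2.morphologyEx(m,cv2.MORPH_CLOSE,np.ones((7,7)))
c=max([c for c in cv2.findContours(m,cv2.RETR_EXTERNAL,cv2.CHAIN_APPROX_NONE)[0] if 240<c[:,0,0].mean()<340 and 150<c[:,0,1].mean()<250],key=cv2.contourArea)
P=np.array([ray("top",u,v,84) for u,v in c[:,0]])[:,:2]
print(len(P)); 
ax=hub[:2]
from scipy.optimize import least_squares
r=least_squares(lambda q:np.hypot(*(P-q[:2]).T)-q[2],[*ax,81],loss="soft_l1");print("circ",r.x)
u=po[:2]-r.x[:2];print("postdist",np.linalg.norm(u),"ang",np.degrees(np.arctan2(u[1],u[0])))
u=di[:2]-r.x[:2];print("dialdist",np.linalg.norm(u),"ang",np.degrees(np.arctan2(u[1],u[0])))
u=ha[:2]-r.x[:2];print("handdist",np.linalg.norm(u),"ang",np.degrees(np.arctan2(u[1],u[0])))
for cc in (r.x[:2],ax):
    d=P-cc;a=np.degrees(np.arctan2(d[:,1],d[:,0]))//15*15;R=np.hypot(*d.T)
    print([(int(k),round(R[a==k].mean(),1)) for k in np.unique(a)])
print(arm.read_state()["clock"])
```

```text
handle [ 450.4 -157.   148. ]
post [568.2 146.2 134. ]
dial [544.6  76.7  88. ]
hub [ 481.  -108.7   88. ]
scene handle [ 449.76218992 -154.29728004  148.        ] post [566.11370355 146.55505735 134.        ] dial [545.68637765  81.08681076  88.        ] hub [ 479.45107111 -106.63679439   88.        ]
[249.17907372 261.20757271]
178
circ [ 480.02844101 -107.99398816   79.09393234]
postdist 269.04410343103007 ang 70.8715395097018
dialdist 195.6586855577296 ang 70.74455659813957
handdist 57.284026437019435 ang -121.16024527149357
[(-180, np.float64(78.7)), (-165, np.float64(78.8)), (-150, np.float64(79.1)), (-135, np.float64(78.6)), (-120, np.float64(76.9)), (-105, np.float64(79.0)), (-90, np.float64(79.2)), (-75, np.float64(79.9)), (-60, np.float64(82.4)), (-45, np.float64(82.2)), (-30, np.float64(79.5)), (-15, np.float64(78.3)), (0, np.float64(78.6)), (15, np.float64(78.3)), (30, np.float64(78.6)), (45, np.float64(77.7)), (60, np.float64(77.7)), (75, np.float64(80.0)), (90, np.float64(80.6)), (105, np.float64(79.9)), (120, np.float64(79.0)), (135, np.float64(79.3)), (150, np.float64(79.4)), (165, np.float64(78.9))]
[(-180, np.float64(79.6)), (-165, np.float64(79.5)), (-150, np.float64(79.4)), (-135, np.float64(78.6)), (-120, np.float64(76.5)), (-105, np.float64(78.4)), (-90, np.float64(78.4)), (-75, np.float64(78.9)), (-60, np.float64(81.3)), (-45, np.float64(81.0)), (-30, np.float64(78.3)), (-15, np.float64(77.3)), (0, np.float64(77.8)), (15, np.float64(77.7)), (30, np.float64(78.3)), (45, np.float64(77.7)), (60, np.float64(78.0)), (75, np.float64(80.6)), (90, np.float64(81.4)), (105, np.float64(80.9)), (120, np.float64(80.2)), (135, np.float64(80.6)), (150, np.float64(80.5)), (165, np.float64(80.0))]
0.1
```

Run:
```python
from h import *
m=arm.camera_model("top");d=np.load("pics/top0d.npy");P=np.array(m["pose"])
v,u=np.mgrid[:384,:512];c=np.stack([(u-m["cx"])/m["fx"]*d,(v-m["cy"])/m["fy"]*d,d],-1)@P[:3,:3].T+P[:3,3]
# tall things
ok=(d>0)&(c[...,2]>60)&(c[...,0]>150)
for x0 in range(150,800,75):
    print(x0,[(int(y0),int(c[...,2][ok&(abs(c[...,0]-x0-37)<38)&(abs(c[...,1]-y0-37)<38)].max(initial=0))) for y0 in range(-50,650,75)])
# in tool axes
st=arm.read_state();q=st["ee_rot"]
from scipy.spatial.transform import Rotation as R
Rm=R.from_quat(q).as_matrix();print(np.round(Rm,3))
print(Rm.T@(np.array([567.2,146.4,200])-st["position"]))
```

```text
150 [(-50, 0), (25, 0), (100, 0), (175, 0), (250, 0), (325, 0), (400, 0), (475, 0), (550, 0), (625, 0)]
225 [(-50, 0), (25, 0), (100, 0), (175, 0), (250, 0), (325, 0), (400, 0), (475, 0), (550, 0), (625, 0)]
300 [(-50, 0), (25, 0), (100, 0), (175, 0), (250, 0), (325, 0), (400, 0), (475, 0), (550, 146), (625, 0)]
375 [(-50, 88), (25, 0), (100, 0), (175, 0), (250, 0), (325, 0), (400, 0), (475, 0), (550, 148), (625, 0)]
450 [(-50, 89), (25, 90), (100, 85), (175, 0), (250, 0), (325, 0), (400, 0), (475, 0), (550, 147), (625, 0)]
525 [(-50, 86), (25, 91), (100, 137), (175, 0), (250, 0), (325, 0), (400, 0), (475, 0), (550, 0), (625, 0)]
600 [(-50, 0), (25, 0), (100, 0), (175, 0), (250, 0), (325, 0), (400, 0), (475, 0), (550, 0), (625, 0)]
675 [(-50, 0), (25, 0), (100, 0), (175, 93), (250, 94), (325, 95), (400, 95), (475, 94), (550, 0), (625, 0)]
750 [(-50, 164), (25, 116), (100, 114), (175, 94), (250, 0), (325, 73), (400, 74), (475, 94), (550, 0), (625, 0)]
[[ 0.93  -0.368 -0.001]
 [-0.368 -0.93  -0.002]
 [ 0.     0.002 -1.   ]]
[473.60458264 279.53393034  30.92419604]
```

Call:
{"api": "servo_tool", "payload": {
  "rows": [
    {"fingers": 5, "x": 1.5, "y": 0.9},
    {"fingers": 5, "x": 2.6, "y": 1.55},
    {"fingers": 5, "x": 2.6, "y": 1.55},
    {"fingers": 5, "x": 2.6, "y": 1.55},
    {"fingers": 5, "x": 2.6, "y": 1.55},
    {"fingers": 5, "x": 2.6, "y": 1.55},
    {"fingers": 5, "x": 2.6, "y": 1.55},
    {"fingers": 5, "x": 2.6, "y": 1.55},
    {"fingers": 5, "x": 2.6, "y": 1.55},
    {"fingers": 5, "x": 2.6, "y": 1.55}
  ]
}}

```text
invalid input at $.rows[0]: expected keys fingers, x, y, z, turn
```

Call:
{"api": "servo_tool", "payload": {
  "rows": [
    {"fingers": 5, "x": 2.6, "y": 1.55},
    {"fingers": 5, "x": 2.6, "y": 1.55},
    {"fingers": 5, "x": 2.6, "y": 1.55},
    {"fingers": 5, "x": 2.6, "y": 1.55},
    {"fingers": 5, "x": 2.6, "y": 1.55},
    {"fingers": 5, "x": 2.6, "y": 1.55},
    {"fingers": 5, "x": 2.6, "y": 1.55},
    {"fingers": 5, "x": 2.6, "y": 1.5},
    {"fingers": 5, "x": 1.7, "y": 0.9},
    {"fingers": 5}
  ]
}}

```text
invalid input at $.rows[0]: expected keys fingers, x, y, z, turn
```

```bash
cat >> h.py <<'E'
from scipy.spatial.transform import Rotation as R
def to(p):
    st=arm.read_state();Rm=R.from_quat(st["ee_rot"]).as_matrix()
    print("clk",round(st["clock"],2),"pos",np.round(st["position"],1),"f",np.round(st["contact_force"],1),"w",round(st["gripper_width"],1),"yawx",round(np.degrees(np.arctan2(Rm[1,0],Rm[0,0])),1),"delta tool",np.round(Rm.T@(np.array(p)-st["position"]),1))
E
python3 - <<'E'
from h import *
to((567.2,146.4,98))
t,_=arm.get_image("top");crop(t,140,110,170,120,4.7,"pics/t2.png")
s,_=arm.get_image("scene");crop(s,200,100,150,170,3.5,"pics/s2.png")
E
```

```text
clk 0.1 pos [229.7 580.7 230.3] f [-0.4  0.8  0.3] w 85.3 yawx -21.6 delta tool [473.6 279.3 132.9]
```

View pics/t2.png

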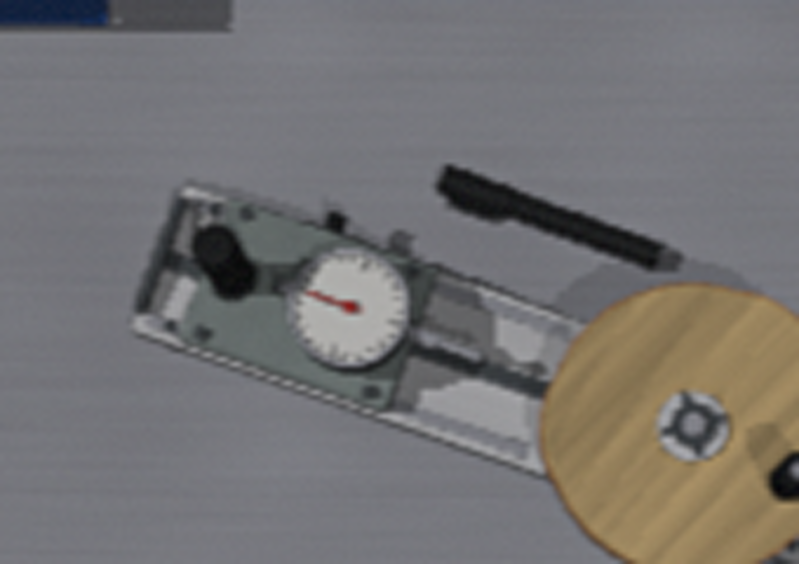

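View pics/s2.png

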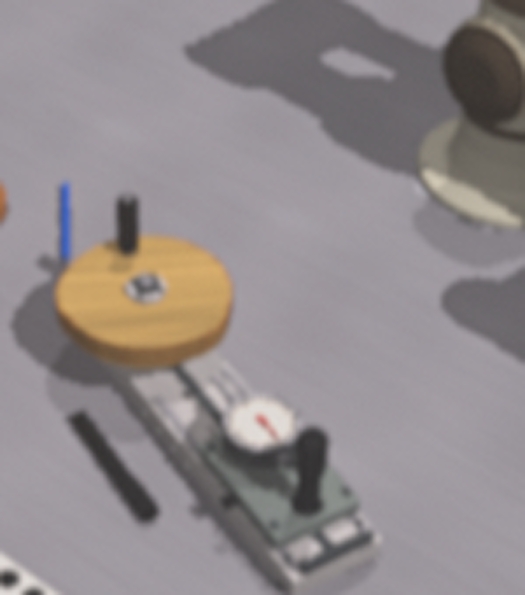

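Nothing has moved: the calls were refused because every row needs all five keys. The pictures show the same scene as before.

Call:
{"api": "servo_tool", "payload": {
  "rows": [
    {"fingers": 5, "x": 1.5, "y": 0.9, "z": 0, "turn": 0},
    {"fingers": 5, "x": 2.6, "y": 1.55, "z": 0, "turn": 0},
    {"fingers": 5, "x": 2.6, "y": 1.55, "z": 0, "turn": 0},
    {"fingers": 5, "x": 2.6, "y": 1.55, "z": 0, "turn": 0},
    {"fingers": 5, "x": 2.6, "y": 1.55, "z": 0, "turn": 0},
    {"fingers": 5, "x": 2.6, "y": 1.55, "z": 0, "turn": 0},
    {"fingers": 5, "x": 2.6, "y": 1.55, "z": 0, "turn": 0},
    {"fingers": 5, "x": 2.6, "y": 1.55, "z": 0, "turn": 0},
    {"fingers": 5, "x": 2.6, "y": 1.55, "z": 0, "turn": 0},
    {"fingers": 5, "x": 2.6, "y": 1.55, "z": 0, "turn": 0}
  ]
}}

```text
clock: 1.03
position: [407.5, 349.4, 231.4]
ee_rot: [0.982, -0.187, -0.0, 0.0]
contact_force: [1.0, 0.8, 0.4]
gripper_width: 49.8
```

Call:
{"api": "servo_tool", "payload": {
  "rows": [
    {"fingers": 5, "x": 2.6, "y": 1.55, "z": 0, "turn": 0},
    {"fingers": 5, "x": 2.6, "y": 1.55, "z": 0, "turn": 0},
    {"fingers": 5, "x": 2.6, "y": 1.55, "z": 0, "turn": 0},
    {"fingers": 5, "x": 2.6, "y": 1.55, "z": 0, "turn": 0},
    {"fingers": 5, "x": 2.6, "y": 1.55, "z": 0, "turn": 0},
    {"fingers": 5, "x": 2.6, "y": 1.55, "z": 0, "turn": 0},
    {"fingers": 5, "x": 2.6, "y": 1.55, "z": 0, "turn": 0},
    {"fingers": 5, "x": 2.6, "y": 1.5, "z": 0, "turn": 0},
    {"fingers": 5, "x": 1.7, "y": 0.9, "z": 0, "turn": 0},
    {"fingers": 5, "x": 0, "y": 0, "z": 0, "turn": 0}
  ]
}}

```text
clock: 1.87
position: [568.7, 142.2, 230.8]
ee_rot: [0.982, -0.189, -0.0, 0.0]
contact_force: [-0.2, 0.8, 0.2]
gripper_width: 49.9
```

Run:
```python
from h import *
to((567.2,146.4,98))
t,_=arm.get_image("top");crop(t,140,110,170,120,4.7,"pics/t3.png")
s,_=arm.get_image("scene");crop(s,200,100,150,170,3.5,"pics/s3.png")
```

```text
clk 1.87 pos [568.7 142.2 230.8] f [-0.2  0.8  0.2] w 49.9 yawx -21.8 delta tool [ -3.   -3.5 132.8]
```

View pics/t3.png

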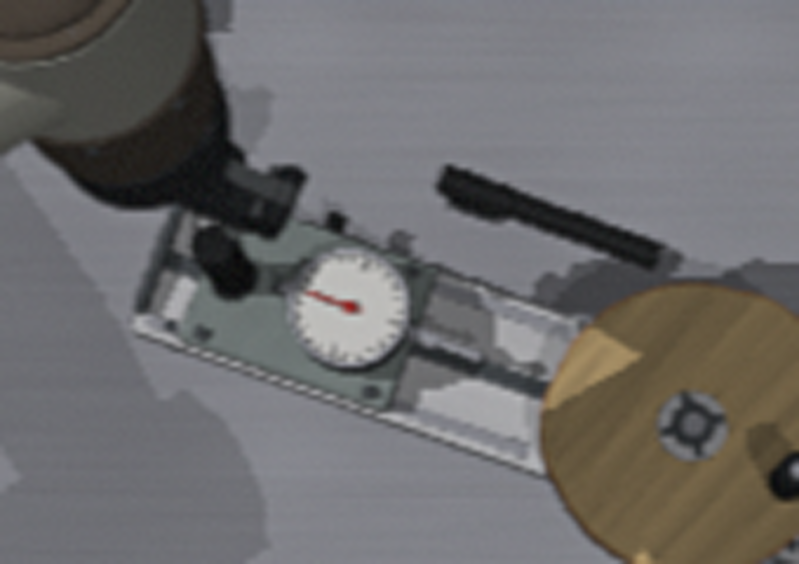

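View pics/s3.png

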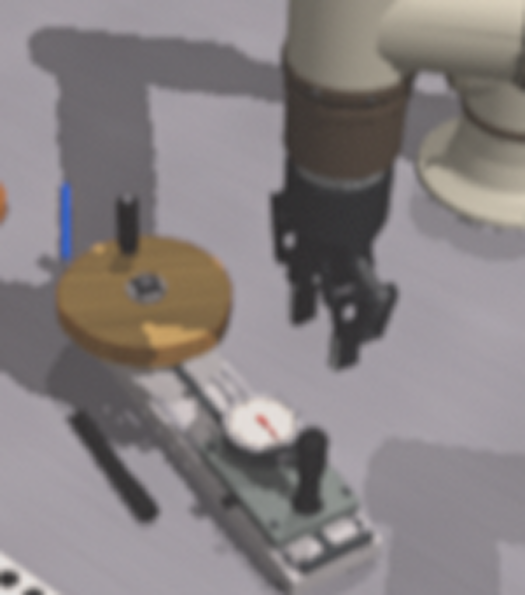

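Call:
{"api": "servo_tool", "payload": {
  "rows": [
    {"fingers": 5, "x": -0.3, "y": -0.35, "z": 1, "turn": -2.5},
    {"fingers": 5, "x": 0, "y": 0, "z": 2, "turn": 0},
    {"fingers": 5, "x": 0, "y": 0, "z": 2.5, "turn": 0},
    {"fingers": 5, "x": 0, "y": 0, "z": 1.5, "turn": 0},
    {"fingers": 5, "x": 0, "y": 0, "z": 0.5, "turn": 0},
    {"fingers": 5, "x": 0, "y": 0, "z": 0, "turn": 0}
  ]
}}

```text
clock: 2.47
position: [564.5, 150.1, 155.1]
ee_rot: [0.986, -0.165, -0.001, 0.001]
contact_force: [0.6, 1.3, -0.3]
gripper_width: 49.9
```

Run:
```python
from h import *
to((567.2,146.4,98))
t,_=arm.get_image("top");crop(t,140,110,120,90,6.6,"pics/t4.png")
s,_=arm.get_image("scene");crop(s,230,140,100,130,4.5,"pics/s4.png")
```

```text
clk 2.47 pos [564.5 150.1 155.1] f [ 0.6  1.3 -0.3] w 49.9 yawx -19.0 delta tool [ 3.9  2.5 57.1]
```

View pics/t4.png

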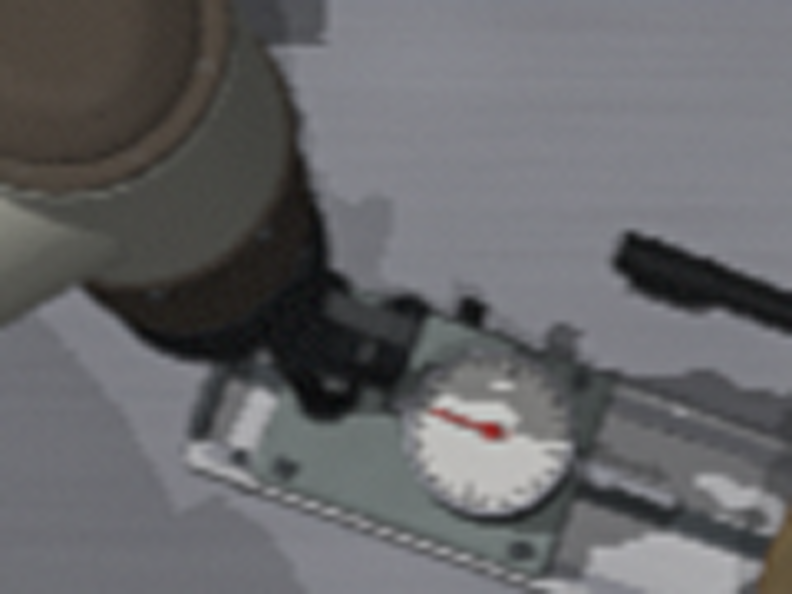

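View pics/s4.png

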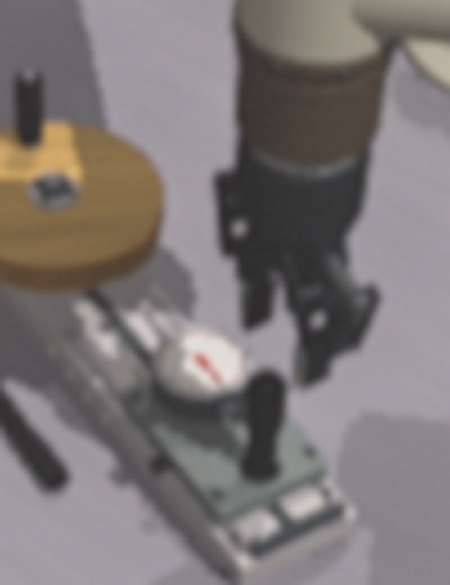

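Call:
{"api": "servo_tool", "payload": {
  "rows": [
    {"fingers": 5, "x": 0.3, "y": 0.2, "z": 0, "turn": 0},
    {"fingers": 5, "x": 0, "y": 0, "z": 0, "turn": 0},
    {"fingers": 5, "x": 0, "y": 0, "z": 0, "turn": 0},
    {"fingers": 5, "x": 0, "y": 0, "z": 0, "turn": 0}
  ]
}}

```text
clock: 2.9
position: [568.2, 147.0, 156.9]
ee_rot: [0.986, -0.166, 0.0, -0.0]
contact_force: [0.4, 0.3, 0.5]
gripper_width: 49.5
```

Run:
```python
from h import *
to((567.2,146.4,98))
```

```text
clk 2.9 pos [568.2 147.  156.9] f [0.4 0.3 0.5] w 49.5 yawx -19.1 delta tool [-0.9  0.9 58.9]
```

Call:
{"api": "servo_tool", "payload": {
  "rows": [
    {"fingers": 5, "x": 0, "y": 0, "z": 1, "turn": 0},
    {"fingers": 5, "x": 0, "y": 0, "z": 1.5, "turn": 0},
    {"fingers": 5, "x": 0, "y": 0, "z": 1.5, "turn": 0},
    {"fingers": 5, "x": 0, "y": 0, "z": 1, "turn": 0},
    {"fingers": 5, "x": 0, "y": 0, "z": 0.8, "turn": 0},
    {"fingers": 5, "x": 0, "y": 0, "z": 0, "turn": 0},
    {"fingers": 5, "x": 0, "y": 0, "z": 0, "turn": 0}
  ]
}}

```text
clock: 3.48
position: [568.0, 146.9, 98.0]
ee_rot: [0.986, -0.166, -0.0, 0.0]
contact_force: [0.2, 0.6, 0.3]
gripper_width: 49.6
```

Run:
```python
from h import *
to((567.2,146.4,98))
s,_=arm.get_image("scene");crop(s,230,140,100,130,4.5,"pics/s5.png")
```

```text
clk 3.48 pos [568.  146.9  98. ] f [0.2 0.6 0.3] w 49.6 yawx -19.1 delta tool [-0.6  0.7 -0. ]
```

View pics/s5.png

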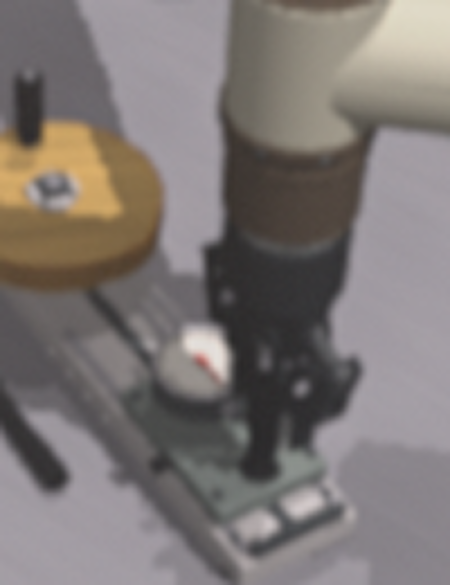

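The fingers straddle the post and stay clear of the dial, so I'm closing them.

Call:
{"api": "servo_tool", "payload": {
  "rows": [
    {"fingers": 2, "x": 0, "y": 0, "z": 0, "turn": 0},
    {"fingers": 2, "x": 0, "y": 0, "z": 0, "turn": 0},
    {"fingers": 2, "x": 0, "y": 0, "z": 0, "turn": 0},
    {"fingers": 2, "x": 0, "y": 0, "z": 0, "turn": 0},
    {"fingers": 2, "x": 0, "y": 0, "z": 0, "turn": 0},
    {"fingers": 2, "x": 0, "y": 0, "z": 0, "turn": 0}
  ]
}}

```text
clock: 4.03
position: [567.5, 144.5, 99.8]
ee_rot: [0.986, -0.166, -0.0, 0.002]
contact_force: [-2.3, -7.0, 6.2]
gripper_width: 24.4
```

Run:
```python
from h import *
to((567.2,146.4,98))
```

```text
clk 4.03 pos [567.5 144.5  99.8] f [-2.3 -7.   6.2] w 24.4 yawx -19.1 delta tool [-0.9 -1.7  1.8]
```

Call:
{"api": "servo_tool", "payload": {
  "rows": [
    {"fingers": 2, "x": 0, "y": 0.3, "z": 0, "turn": 0},
    {"fingers": 2, "x": 0, "y": 0.4, "z": 0, "turn": 0},
    {"fingers": 2, "x": 0, "y": 0.5, "z": 0, "turn": 0},
    {"fingers": 2, "x": 0, "y": 0.5, "z": 0, "turn": 0},
    {"fingers": 2, "x": 0, "y": 0.5, "z": 0, "turn": 0},
    {"fingers": 2, "x": 0, "y": 0.5, "z": 0, "turn": 0},
    {"fingers": 2, "x": 0, "y": 0.5, "z": 0, "turn": 0},
    {"fingers": 2, "x": 0, "y": 0.5, "z": 0, "turn": 0},
    {"fingers": 2, "x": 0, "y": 0.3, "z": 0, "turn": 0},
    {"fingers": 2, "x": 0, "y": 0, "z": 0, "turn": 0}
  ]
}}

```text
clock: 4.87
position: [556.4, 111.9, 99.8]
ee_rot: [0.986, -0.165, 0.002, -0.002]
contact_force: [-0.8, 8.6, 1.6]
gripper_width: 24.0
```

Run:
```python
from h import *
to((567.2,146.4,98))
t,_=arm.get_image("top");crop(t,160,120,140,105,5.7,"pics/t6.png")
s,_=arm.get_image("scene");crop(s,210,160,100,110,5,"pics/s6.png")
```

```text
clk 4.87 pos [556.4 111.9  99.8] f [-0.8  8.6  1.6] w 24.0 yawx -19.0 delta tool [ -1.  -36.1   2. ]
```

View pics/t6.png

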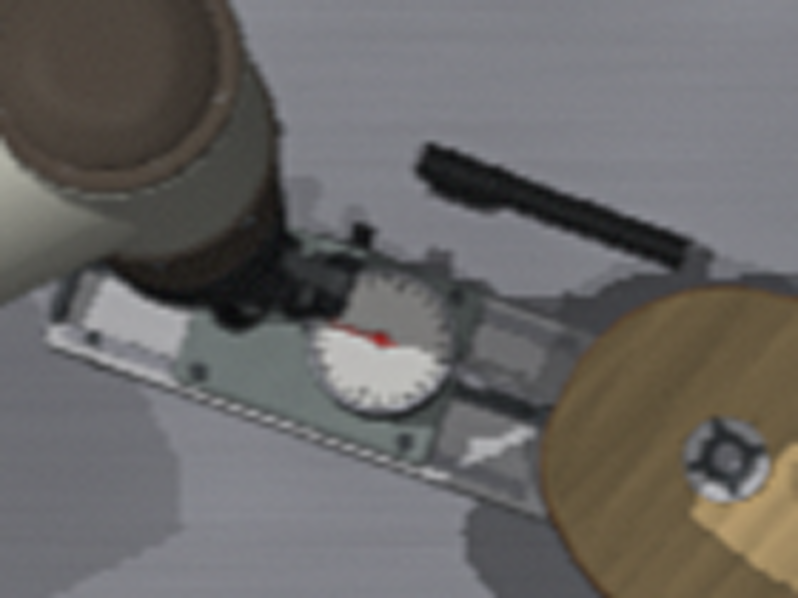

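View pics/s6.png

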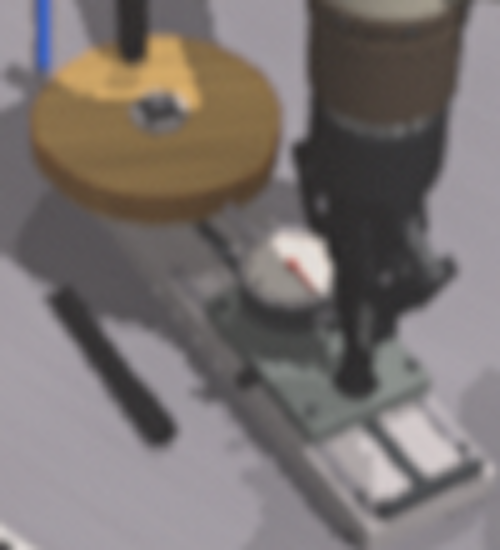

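Call:
{"api": "servo_tool", "payload": {
  "rows": [
    {"fingers": 2, "x": 0, "y": 0.3, "z": 0, "turn": 0},
    {"fingers": 2, "x": 0, "y": 0.3, "z": 0, "turn": 0},
    {"fingers": 2, "x": 0, "y": 0, "z": 0, "turn": 0},
    {"fingers": 2, "x": 0, "y": 0, "z": 0, "turn": 0}
  ]
}}

```text
clock: 5.3
position: [554.5, 106.4, 99.8]
ee_rot: [0.986, -0.165, 0.002, -0.002]
contact_force: [-0.7, 9.8, 2.6]
gripper_width: 24.2
```

```bash
cat >> h.py <<'E'
E0=70.8
def needle(c=None,save=None):
    """needle rad from each view"""
    out=[]
    for n in("top","scene"):
        im,_=arm.get_image(n)
        if save: 
            cu,cv=proj(n,(*c,88));crop(im,int(cu)-40,int(cv)-32,80,64,7,f"pics/{save}_{n}.png")
        hsv=cv2.cvtColor(im,cv2.COLOR_RGB2HSV)
        cu,cv=proj(n,(*c,88))
        v,u=np.mgrid[:384,:512];near=np.hypot(u-cu,v-cv)<17
        i=im.astype(int);w=np.clip((i[...,0]-np.maximum(i[...,1],i[...,2]))/np.maximum(i[...,0],1)-.25,0,1)*near
        ys,xs=np.nonzero(w>0)
        if len(ys)<6: out.append((n,None,len(ys)));continue
        P=np.array([ray(n,a,b,89)[:2] for a,b in zip(xs,ys)]);W=w[ys,xs]
        m=np.average(P,axis=0,weights=W);C=np.cov((P-m).T,aweights=W);d=np.linalg.eigh(C)[1][:,1]
        if d@(m-np.array(c))<0:d=-d
        a=(np.radians(E0)-np.arctan2(d[1],d[0])+np.pi)%(2*np.pi)-np.pi
        b=m-np.array(c)
        a2=(np.radians(E0)-np.arctan2(b[1],b[0])+np.pi)%(2*np.pi)-np.pi
        out.append((n,round(a,2),round(a2,2),len(ys),np.round(m-c,1)))
    return out
E
python3 - <<'E'
from h import *
to((567.2,146.4,98))
p=arm.read_state()["position"][:2];c=p-72*np.array([np.cos(np.radians(E0)),np.sin(np.radians(E0))]);print(c)
print(needle(c,"n7"))
E
```

```text
clk 5.3 pos [554.5 106.4  99.8] f [-0.7  9.8  2.6] w 24.2 yawx -19.0 delta tool [ -1.  -41.9   2.1]
[530.82878215  38.44712256]
[('top', np.float64(0.06), np.float64(0.15), 16, array([2. , 3.8])), ('scene', None, 3)]
```

View pics/n7_top.png

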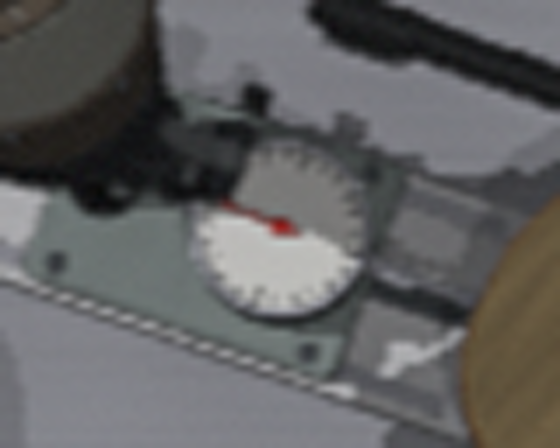

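View pics/n7_scene.png

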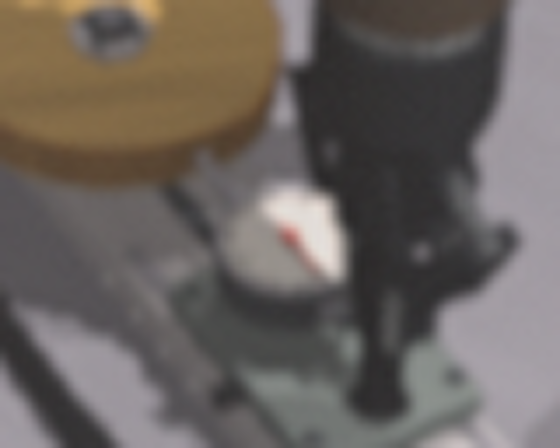

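Call:
{"api": "servo_tool", "payload": {
  "rows": [
    {"fingers": 2, "x": 0, "y": 0.2, "z": 0, "turn": 0},
    {"fingers": 2, "x": 0, "y": 0.2, "z": 0, "turn": 0},
    {"fingers": 2, "x": 0, "y": 0, "z": 0, "turn": 0},
    {"fingers": 2, "x": 0, "y": 0, "z": 0, "turn": 0}
  ]
}}

```text
clock: 5.73
position: [553.4, 103.2, 99.8]
ee_rot: [0.986, -0.165, 0.002, -0.003]
contact_force: [-1.6, 10.3, 1.7]
gripper_width: 24.2
```

```bash
sed -i 's/-.25,0,1)/-.15,0,1)/' h.py
python3 - <<'E'
from h import *
to((567.2,146.4,98))
p=arm.read_state()["position"][:2];c=p-72*np.array([np.cos(np.radians(E0)),np.sin(np.radians(E0))]);print(c)
print(needle(c,"n8"))
E
```

```text
clk 5.73 pos [553.4 103.2  99.8] f [-1.6 10.3  1.7] w 24.2 yawx -19.0 delta tool [ -1.  -45.3   2.1]
[529.74651593  35.22510226]
[('top', np.float64(0.86), np.float64(0.67), 22, array([3.6, 2.3])), ('scene', np.float64(-2.88), np.float64(-2.97), 48, array([-19. , -34.1]))]
```

View pics/n8_top.png

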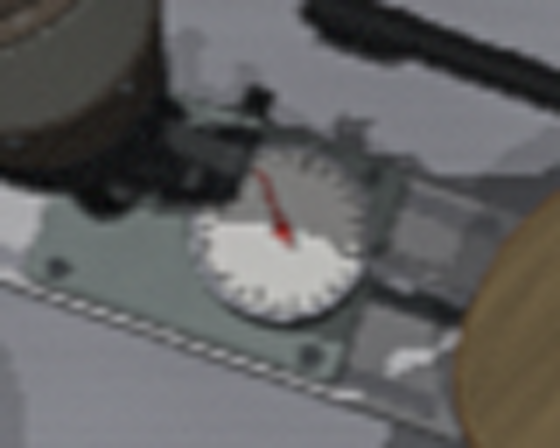

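View pics/n8_scene.png

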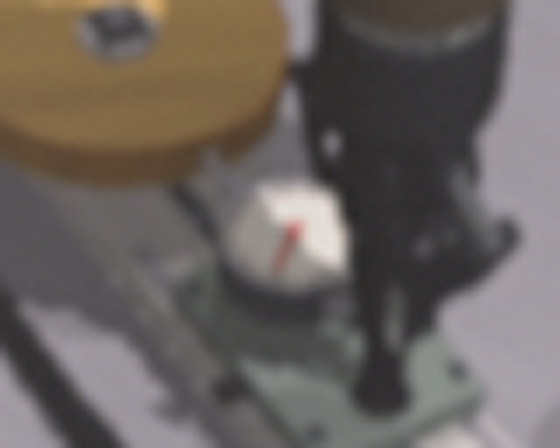

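Call:
{"api": "servo_tool", "payload": {
  "rows": [
    {"fingers": 2, "x": 0, "y": 0.1, "z": 0, "turn": 0},
    {"fingers": 2, "x": 0, "y": 0.1, "z": 0, "turn": 0},
    {"fingers": 2, "x": 0, "y": 0, "z": 0, "turn": 0},
    {"fingers": 2, "x": 0, "y": 0, "z": 0, "turn": 0}
  ]
}}

```text
clock: 6.17
position: [552.8, 101.4, 99.9]
ee_rot: [0.986, -0.165, 0.002, -0.003]
contact_force: [-0.5, 11.1, 3.1]
gripper_width: 24.6
```

```bash
sed -i 's/        ys,xs=np.nonzero(w>0)/        w=w*((hsv[...,0]<8)|(hsv[...,0]>170));ys,xs=np.nonzero(w>0)/' h.py
python3 - <<'E'
from h import *
to((567.2,146.4,98))
p=arm.read_state()["position"][:2];c=p-72*np.array([np.cos(np.radians(E0)),np.sin(np.radians(E0))]);print(c)
print(needle(c,"n9"))
E
```

```text
clk 6.17 pos [552.8 101.4  99.9] f [-0.5 11.1  3.1] w 24.6 yawx -19.0 delta tool [ -1.  -47.2   2.2]
[529.13066091  33.45096882]
[('top', np.float64(1.32), np.float64(1.0), 22, array([3.1, 0.8])), ('scene', np.float64(1.32), np.float64(0.82), 16, array([6.2, 2.7]))]
```

View pics/n9_top.png

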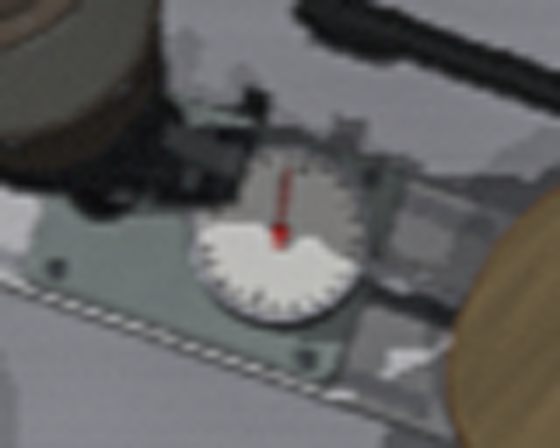

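Both views read 1.32 rad, which is 5.3 mm or roughly half of the travel. I'm letting go of the post.

Call:
{"api": "servo_tool", "payload": {
  "rows": [
    {"fingers": 5, "x": 0, "y": 0, "z": 0, "turn": 0},
    {"fingers": 5, "x": 0, "y": 0, "z": 0, "turn": 0},
    {"fingers": 5, "x": 0, "y": 0, "z": 0, "turn": 0},
    {"fingers": 5, "x": 0, "y": 0, "z": 0, "turn": 0}
  ]
}}

```text
clock: 6.6
position: [550.9, 97.4, 98.4]
ee_rot: [0.986, -0.166, -0.0, 0.0]
contact_force: [0.2, -0.1, -0.2]
gripper_width: 50.7
```

Call:
{"api": "servo_tool", "payload": {
  "rows": [
    {"fingers": 5, "x": 0, "y": 0, "z": -0.7, "turn": 0},
    {"fingers": 5, "x": 0, "y": 0, "z": -1.5, "turn": 0},
    {"fingers": 5, "x": 0, "y": 0, "z": -2, "turn": 0},
    {"fingers": 5, "x": 0, "y": 0, "z": -2, "turn": 0},
    {"fingers": 5, "x": 0, "y": 0, "z": -1.5, "turn": 0},
    {"fingers": 5, "x": 0, "y": 0, "z": -0.5, "turn": 0},
    {"fingers": 5, "x": 0, "y": 0, "z": 0, "turn": 0},
    {"fingers": 5, "x": 0, "y": 0, "z": 0, "turn": 0}
  ]
}}

```text
clock: 7.27
position: [550.5, 97.6, 179.9]
ee_rot: [0.986, -0.166, -0.0, -0.0]
contact_force: [-0.7, -0.0, 0.1]
gripper_width: 50.3
```

Run:
```python
from h import *
to((450.1,-155.6,180))
c=np.array([529.1,33.5])
print(needle(c,"n10"))
t,_=arm.get_image("top");crop(t,160,120,180,130,4.4,"pics/t10.png")
```

```text
clk 7.27 pos [550.5  97.6 179.9] f [-0.7 -0.   0.1] w 50.3 yawx -19.1 delta tool [-11.9 272.1  -0. ]
[('top', np.float64(1.32), np.float64(1.05), 22, array([3.5, 0.6])), ('scene', np.float64(1.25), np.float64(0.61), 14, array([3.8, 2.8]))]
```

View pics/t10.png

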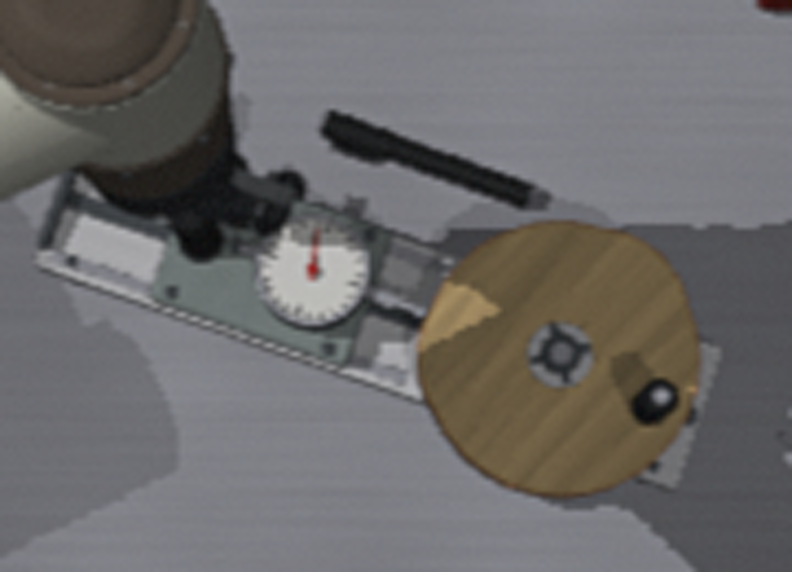

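Call:
{"api": "servo_tool", "payload": {
  "rows": [
    {"fingers": 5, "x": 0, "y": 1.5, "z": 0, "turn": 0},
    {"fingers": 5, "x": -0.2, "y": 2.8, "z": 0, "turn": 0},
    {"fingers": 5, "x": -0.2, "y": 3.2, "z": 0, "turn": 0},
    {"fingers": 5, "x": -0.2, "y": 3.5, "z": 0, "turn": 0},
    {"fingers": 5, "x": -0.2, "y": 3.5, "z": 0, "turn": 0},
    {"fingers": 5, "x": -0.2, "y": 3.5, "z": 0, "turn": 0},
    {"fingers": 5, "x": -0.2, "y": 3.5, "z": 0, "turn": 0},
    {"fingers": 5, "x": 0, "y": 3, "z": 0, "turn": 0},
    {"fingers": 5, "x": 0, "y": 1.9, "z": 0, "turn": 0},
    {"fingers": 5, "x": 0, "y": 0.8, "z": 0, "turn": 0}
  ]
}}

```text
clock: 8.25
position: [448.6, -157.6, 179.7]
ee_rot: [0.986, -0.167, -0.001, 0.0]
contact_force: [0.7, -1.0, 0.9]
gripper_width: 49.8
```

Call:
{"api": "servo_tool", "payload": {
  "rows": [
    {"fingers": 5, "x": 0, "y": 0, "z": 0, "turn": 0},
    {"fingers": 5, "x": 0, "y": 0, "z": 0, "turn": 0},
    {"fingers": 5, "x": 0, "y": 0, "z": 0, "turn": 0}
  ]
}}

```text
clock: 8.5
position: [450.9, -154.8, 180.1]
ee_rot: [0.986, -0.165, -0.0, -0.0]
contact_force: [-0.3, 0.3, -0.2]
gripper_width: 49.9
```

Run:
```python
from h import *
to((450.1,-155.6,107))
t,_=arm.get_image("top");crop(t,240,120,120,120,5,"pics/t11.png")
s,_=arm.get_image("scene");crop(s,190,100,100,120,5,"pics/s11.png")
```

```text
clk 8.5 pos [ 450.9 -154.8  180.1] f [-0.3  0.3 -0.2] w 49.9 yawx -19.0 delta tool [-0.5  1.  73.1]
```

View pics/t11.png

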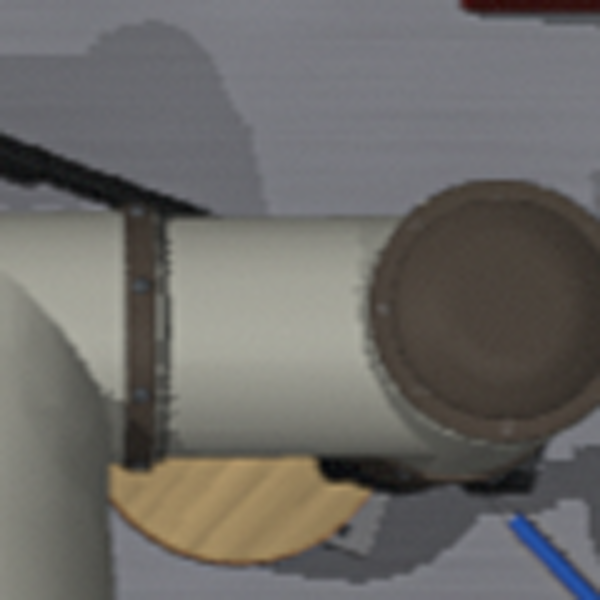

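View pics/s11.png

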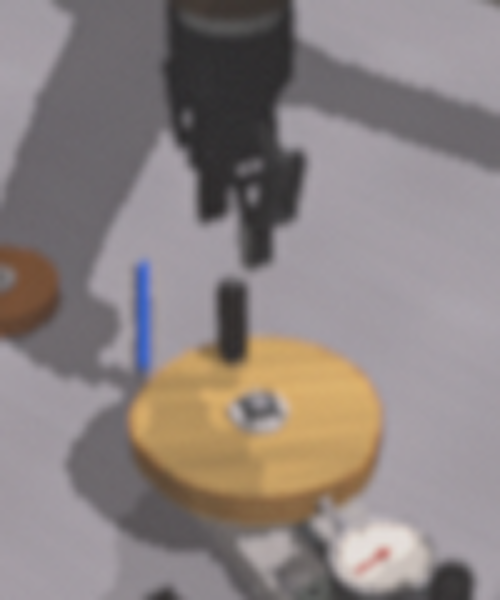

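Call:
{"api": "servo_tool", "payload": {
  "rows": [
    {"fingers": 5, "x": 0, "y": 0.1, "z": 1, "turn": 0},
    {"fingers": 5, "x": 0, "y": 0, "z": 1.5, "turn": 0},
    {"fingers": 5, "x": 0, "y": 0, "z": 1.5, "turn": 0},
    {"fingers": 5, "x": 0, "y": 0, "z": 1.5, "turn": 0},
    {"fingers": 5, "x": 0, "y": 0, "z": 1, "turn": 0},
    {"fingers": 5, "x": 0, "y": 0, "z": 0.8, "turn": 0},
    {"fingers": 5, "x": 0, "y": 0, "z": 0, "turn": 0},
    {"fingers": 5, "x": 0, "y": 0, "z": 0, "turn": 0}
  ]
}}

```text
clock: 9.27
position: [450.6, -155.9, 107.2]
ee_rot: [0.986, -0.165, -0.0, 0.0]
contact_force: [-0.1, 0.7, 0.7]
gripper_width: 50.0
```

Run:
```python
from h import *
to((450.1,-155.6,107))
s,_=arm.get_image("scene");crop(s,190,100,100,120,5,"pics/s12.png")
```

```text
clk 9.27 pos [ 450.6 -155.9  107.2] f [-0.1  0.7  0.7] w 50.0 yawx -19.0 delta tool [-0.6 -0.1  0.2]
```

View pics/s12.png

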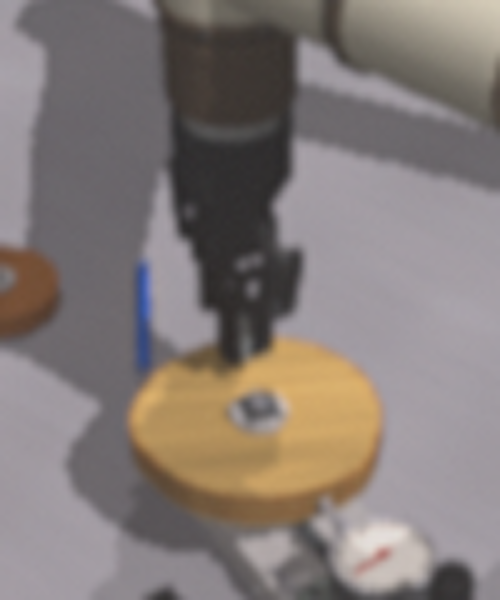

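The fingers straddle the handle, so I'm closing them.

Call:
{"api": "servo_tool", "payload": {
  "rows": [
    {"fingers": 1.6, "x": 0, "y": 0, "z": 0, "turn": 0},
    {"fingers": 1.6, "x": 0, "y": 0, "z": 0, "turn": 0},
    {"fingers": 1.6, "x": 0, "y": 0, "z": 0, "turn": 0},
    {"fingers": 1.6, "x": 0, "y": 0, "z": 0, "turn": 0},
    {"fingers": 1.6, "x": 0, "y": 0, "z": 0, "turn": 0},
    {"fingers": 1.6, "x": 0, "y": 0, "z": 0, "turn": 0}
  ]
}}

```text
clock: 9.82
position: [449.7, -157.9, 108.5]
ee_rot: [0.986, -0.166, -0.0, 0.001]
contact_force: [-2.3, -7.3, 4.8]
gripper_width: 20.4
```

Run:
```python
from h import *
to((450.1,-155.6,107))
print(needle(np.array([529.1,33.5])))
```

```text
clk 9.82 pos [ 449.7 -157.9  108.5] f [-2.3 -7.3  4.8] w 20.4 yawx -19.1 delta tool [-0.3 -2.3  1.5]
[('top', None, 0), ('scene', np.float64(1.37), np.float64(0.74), 13, array([5.2, 2.8]))]
```

```bash
cat > plan.py <<'E'
import numpy as np,sys,json
# args: cmd start x y, list of world angles -> rows
AX=np.array([480.,-108.]);RR=58.
def rows(start,angs,yaw=-19.05,f=1.6):
    y=np.radians(yaw);tx=np.array([np.cos(y),np.sin(y)]);ty=np.array([np.sin(y),-np.cos(y)])
    cur=np.array(start,float);out=[]
    for a in angs:
        t=AX+RR*np.array([np.cos(np.radians(a)),np.sin(np.radians(a))])
        d=(t-cur)/10;dx,dy=round(d@tx,2),round(d@ty,2);cur=cur+10*(dx*tx+dy*ty)
        out.append((dx,dy))
    return out,cur
if __name__=="__main__":
    cur=(450.6,-155.9);a=-121.3
    for k in range(14):
        A=a+3.6*np.arange(1,11);r,cur=rows(cur,A);a=A[-1]
        print(round(a,1),np.round(cur,1),r)
E
python3 plan.py
```

```text
-85.3 [ 484.7 -165.8] [(np.float64(0.34), np.float64(0.25)), (np.float64(0.37), np.float64(0.04)), (np.float64(0.36), np.float64(0.02)), (np.float64(0.36), np.float64(-0.0)), (np.float64(0.37), np.float64(-0.03)), (np.float64(0.36), np.float64(-0.04)), (np.float64(0.36), np.float64(-0.07)), (np.float64(0.35), np.float64(-0.1)), (np.float64(0.34), np.float64(-0.11)), (np.float64(0.34), np.float64(-0.14))]
-49.3 [ 517.9 -151.9] [(np.float64(0.33), np.float64(-0.16)), (np.float64(0.32), np.float64(-0.17)), (np.float64(0.3), np.float64(-0.2)), (np.float64(0.3), np.float64(-0.22)), (np.float64(0.28), np.float64(-0.23)), (np.float64(0.26), np.float64(-0.25)), (np.float64(0.25), np.float64(-0.27)), (np.float64(0.23), np.float64(-0.28)), (np.float64(0.21), np.float64(-0.3)), (np.float64(0.2), np.float64(-0.31))]
-13.3 [ 536.5 -121.3] [(np.float64(0.17), np.float64(-0.32)), (np.float64(0.15), np.float64(-0.33)), (np.float64(0.13), np.float64(-0.34)), (np.float64(0.12), np.float64(-0.34)), (np.float64(0.08), np.float64(-0.36)), (np.float64(0.07), np.float64(-0.35)), (np.float64(0.04), np.float
[... 3947 characters left out ...]
0.34)), (np.float64(0.12), np.float64(-0.34)), (np.float64(0.08), np.float64(-0.36)), (np.float64(0.07), np.float64(-0.35)), (np.float64(0.04), np.float64(-0.37)), (np.float64(0.02), np.float64(-0.36)), (np.float64(0.0), np.float64(-0.36)), (np.float64(-0.02), np.float64(-0.37))]
382.7 [533.5 -85.6] [(np.float64(-0.05), np.float64(-0.36)), (np.float64(-0.07), np.float64(-0.36)), (np.float64(-0.09), np.float64(-0.35)), (np.float64(-0.12), np.float64(-0.35)), (np.float64(-0.14), np.float64(-0.33)), (np.float64(-0.15), np.float64(-0.33)), (np.float64(-0.18), np.float64(-0.32)), (np.float64(-0.2), np.float64(-0.31)), (np.float64(-0.21), np.float64(-0.29)), (np.float64(-0.24), np.float64(-0.28))]
```

Call:
{"api": "servo_tool", "payload": {
  "rows": [
    {"fingers": 1.6, "x": 0.34, "y": 0.25, "z": 0, "turn": 0},
    {"fingers": 1.6, "x": 0.37, "y": 0.04, "z": 0, "turn": 0},
    {"fingers": 1.6, "x": 0.36, "y": 0.02, "z": 0, "turn": 0},
    {"fingers": 1.6, "x": 0.36, "y": 0, "z": 0, "turn": 0},
    {"fingers": 1.6, "x": 0.37, "y": -0.03, "z": 0, "turn": 0}
  ]
}}

```text
clock: 10.33
position: [465.5, -165.0, 108.5]
ee_rot: [0.986, -0.166, -0.001, 0.0]
contact_force: [-4.1, 0.3, 6.8]
gripper_width: 20.3
```

```bash
cat > rd.py <<'E'
from h import *
import json,sys
AX=np.array([480,-108.])
st=arm.read_state();d=st["position"][:2]-AX
n=needle(np.array([529.1,33.5]),sys.argv[1] if len(sys.argv)>1 else None)
print("clk",round(st["clock"],2),"handle ang",round(np.degrees(np.arctan2(d[1],d[0]))%360,1),"R",round(np.hypot(*d),1),"z",round(st["position"][2],1),"f",np.round(st["contact_force"],1),"w",round(st["gripper_width"],1))
print([(q[0],)+tuple(float(v) for v in q[1:3] if v is not None) for q in n])
E
python3 rd.py n13
```

```text
clk 10.33 handle ang 255.8 R 58.8 z 108.5 f [-4.1  0.3  6.8] w 20.3
[('top', 0.0), ('scene', 1.23, 0.72)]
```

View pics/n13_scene.png

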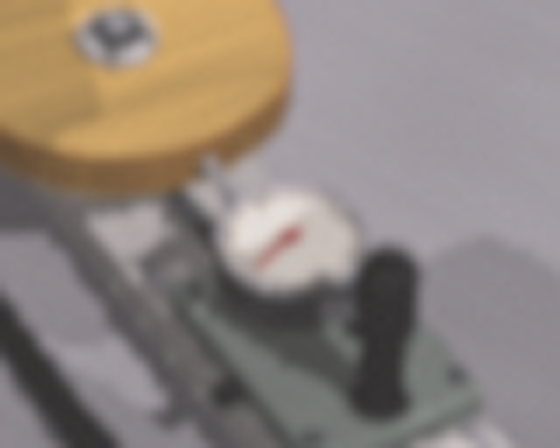

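Call:
{"api": "servo_tool", "payload": {
  "rows": [
    {"fingers": 1.6, "x": 0.36, "y": -0.04, "z": 0, "turn": 0},
    {"fingers": 1.6, "x": 0.36, "y": -0.07, "z": 0, "turn": 0},
    {"fingers": 1.6, "x": 0.35, "y": -0.1, "z": 0, "turn": 0},
    {"fingers": 1.6, "x": 0.34, "y": -0.11, "z": 0, "turn": 0},
    {"fingers": 1.6, "x": 0.34, "y": -0.14, "z": 0, "turn": 0}
  ]
}}

```text
clock: 10.85
position: [483.7, -166.8, 108.5]
ee_rot: [0.986, -0.166, -0.001, 0.001]
contact_force: [-4.4, -1.8, 8.4]
gripper_width: 20.2
```

```bash
python3 rd.py n14
```

```text
clk 10.85 handle ang 273.6 R 58.9 z 108.5 f [-4.4 -1.8  8.4] w 20.2
[('top', 0.0), ('scene', 1.22, 0.7)]
```

Call:
{"api": "servo_tool", "payload": {
  "rows": [
    {"fingers": 1.6, "x": 0.33, "y": -0.16, "z": 0, "turn": 0},
    {"fingers": 1.6, "x": 0.32, "y": -0.17, "z": 0, "turn": 0},
    {"fingers": 1.6, "x": 0.3, "y": -0.2, "z": 0, "turn": 0},
    {"fingers": 1.6, "x": 0.3, "y": -0.22, "z": 0, "turn": 0},
    {"fingers": 1.6, "x": 0.28, "y": -0.23, "z": 0, "turn": 0}
  ]
}}

```text
clock: 11.37
position: [501.7, -162.8, 108.5]
ee_rot: [0.986, -0.166, -0.0, 0.001]
contact_force: [-3.0, -2.1, 6.0]
gripper_width: 20.4
```

```bash
python3 rd.py n15
```

```text
clk 11.37 handle ang 291.6 R 58.9 z 108.5 f [-3.  -2.1  6. ] w 20.4
[('top', 0.0), ('scene', 1.22, 0.7)]
```

Call:
{"api": "servo_tool", "payload": {
  "rows": [
    {"fingers": 1.6, "x": 0.26, "y": -0.25, "z": 0, "turn": 0},
    {"fingers": 1.6, "x": 0.25, "y": -0.27, "z": 0, "turn": 0},
    {"fingers": 1.6, "x": 0.23, "y": -0.28, "z": 0, "turn": 0},
    {"fingers": 1.6, "x": 0.21, "y": -0.3, "z": 0, "turn": 0},
    {"fingers": 1.6, "x": 0.2, "y": -0.31, "z": 0, "turn": 0}
  ]
}}

```text
clock: 11.88
position: [517.6, -153.4, 108.5]
ee_rot: [0.986, -0.166, 0.0, 0.001]
contact_force: [-2.7, -3.6, 7.3]
gripper_width: 20.5
```

```bash
python3 rd.py n16
```

```text
clk 11.88 handle ang 309.6 R 58.9 z 108.5 f [-2.7 -3.6  7.3] w 20.5
[('top', 0.0), ('scene', 1.28, 0.74)]
```

View pics/n16_scene.png

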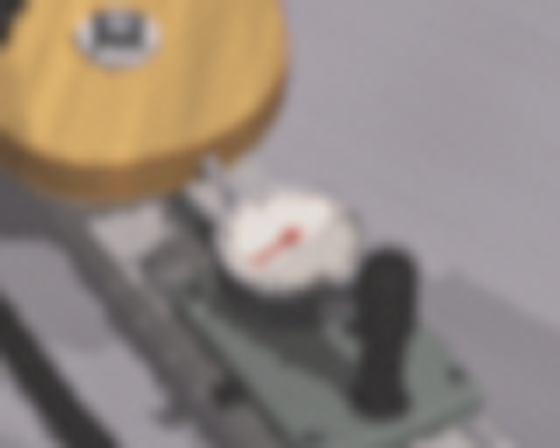

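The wheel follows the handle smoothly, and the needle is steady at about 1.25 while the base rim passes. I'm carrying on.

Call:
{"api": "servo_tool", "payload": {
  "rows": [
    {"fingers": 1.6, "x": 0.17, "y": -0.32, "z": 0, "turn": 0},
    {"fingers": 1.6, "x": 0.15, "y": -0.33, "z": 0, "turn": 0},
    {"fingers": 1.6, "x": 0.13, "y": -0.34, "z": 0, "turn": 0},
    {"fingers": 1.6, "x": 0.12, "y": -0.34, "z": 0, "turn": 0},
    {"fingers": 1.6, "x": 0.08, "y": -0.36, "z": 0, "turn": 0}
  ]
}}

```text
clock: 12.4
position: [529.6, -139.5, 108.6]
ee_rot: [0.986, -0.166, 0.001, 0.001]
contact_force: [-1.8, -5.1, 5.4]
gripper_width: 20.4
```

```bash
python3 rd.py n17
```

```text
clk 12.4 handle ang 327.6 R 58.8 z 108.6 f [-1.8 -5.1  5.4] w 20.4
[('top', 0.0), ('scene', 1.43, 0.89)]
```

Call:
{"api": "servo_tool", "payload": {
  "rows": [
    {"fingers": 1.6, "x": 0.07, "y": -0.35, "z": 0, "turn": 0},
    {"fingers": 1.6, "x": 0.04, "y": -0.37, "z": 0, "turn": 0},
    {"fingers": 1.6, "x": 0.02, "y": -0.36, "z": 0, "turn": 0}
  ]
}}

```text
clock: 12.75
position: [534.3, -130.3, 108.6]
ee_rot: [0.986, -0.166, 0.001, 0.001]
contact_force: [-1.4, -6.7, 6.2]
gripper_width: 20.4
```

```bash
python3 rd.py n18
```

```text
clk 12.75 handle ang 337.7 R 58.7 z 108.6 f [-1.4 -6.7  6.2] w 20.4
[('top', 0.0), ('scene', -0.97, 0.36)]
```

View pics/n18_scene.png

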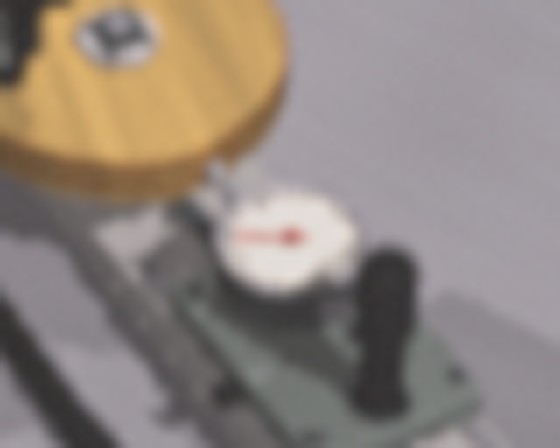

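```bash
python3 - <<'E'
from h import *
u,v=proj("scene",(529.1,33.5,88));print(u,v,ray("scene",int(u)-40+41,int(v)-32+33.6,89))
E
sed -i 's/        if d@(m-np.array(c))<0:d=-d/        cc=np.array(c)+(np.array([OFF0,OFF1]) if n=="scene" else 0)\n        if d@(m-cc)<0:d=-d/; s/        b=m-np.array(c)/        b=m-cc/' h.py
```

```text
265.5608219530557 209.81990745576928 [531.63147737  37.18934026  89.        ]
```

```bash
sed -i 's/OFF0,OFF1/2.5,3.7/' h.py; python3 rd.py
```

```text
clk 12.85 handle ang 339.0 R 58.7 z 108.6 f [-1.3 -0.8  5. ] w 20.8
[('top', 0.0), ('scene', 2.18, 2.5)]
```

Call:
{"api": "servo_tool", "payload": {
  "rows": [
    {"fingers": 1.6, "x": 0, "y": -0.36, "z": 0, "turn": 0},
    {"fingers": 1.6, "x": -0.02, "y": -0.37, "z": 0, "turn": 0}
  ]
}}

```text
clock: 13.12
position: [536.6, -123.1, 108.5]
ee_rot: [0.986, -0.166, 0.001, 0.001]
contact_force: [-1.3, -6.1, 4.6]
gripper_width: 20.6
```

```bash
python3 rd.py n19
```

```text
clk 13.12 handle ang 345.1 R 58.6 z 108.5 f [-1.3 -6.1  4.6] w 20.6
[('top', 0.0), ('scene', 2.4, 2.81)]
```

Call:
{"api": "servo_tool", "payload": {
  "rows": [
    {"fingers": 1.6, "x": -0.05, "y": -0.36, "z": 0, "turn": 0},
    {"fingers": 1.6, "x": -0.07, "y": -0.36, "z": 0, "turn": 0}
  ]
}}

```text
clock: 13.38
position: [538.0, -115.7, 108.5]
ee_rot: [0.986, -0.166, 0.001, 0.001]
contact_force: [-1.3, -5.8, 5.1]
gripper_width: 20.5
```

```bash
python3 rd.py n20
```

```text
clk 13.38 handle ang 352.4 R 58.5 z 108.5 f [-1.3 -5.8  5.1] w 20.5
[('top', 0.0), ('scene', 2.49, 2.98)]
```

View pics/n20_scene.png

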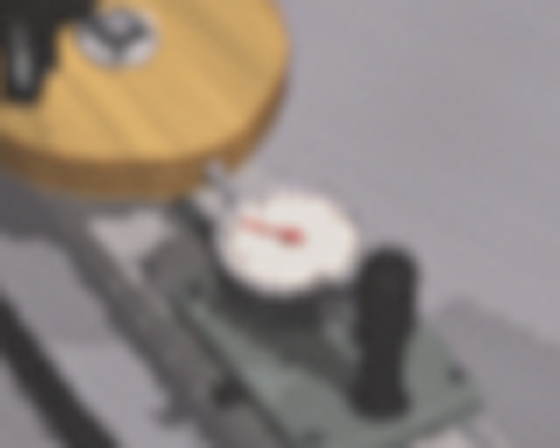

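Call:
{"api": "servo_tool", "payload": {
  "rows": [
    {"fingers": 1.6, "x": -0.09, "y": -0.35, "z": 0, "turn": 0},
    {"fingers": 1.6, "x": -0.12, "y": -0.35, "z": 0, "turn": 0}
  ]
}}

```text
clock: 13.65
position: [538.4, -108.2, 108.5]
ee_rot: [0.986, -0.166, 0.001, 0.001]
contact_force: [-1.1, -4.7, 5.1]
gripper_width: 20.3
```

```bash
python3 rd.py n21
```

```text
clk 13.65 handle ang 359.8 R 58.4 z 108.5 f [-1.1 -4.7  5.1] w 20.3
[('top', 2.61, 2.38), ('scene', 2.4, 2.82)]
```

Call:
{"api": "servo_tool", "payload": {
  "rows": [
    {"fingers": 1.6, "x": -0.14, "y": -0.33, "z": 0, "turn": 0},
    {"fingers": 1.6, "x": -0.15, "y": -0.33, "z": 0, "turn": 0}
  ]
}}

```text
clock: 13.92
position: [537.9, -100.8, 108.5]
ee_rot: [0.986, -0.166, 0.001, 0.001]
contact_force: [-1.2, -3.9, 4.6]
gripper_width: 20.1
```

```bash
python3 rd.py n22
```

```text
clk 13.92 handle ang 7.1 R 58.3 z 108.5 f [-1.2 -3.9  4.6] w 20.1
[('top', 2.31, 2.11), ('scene', 2.18, 2.49)]
```

Call:
{"api": "servo_tool", "payload": {
  "rows": [
    {"fingers": 1.6, "x": -0.18, "y": -0.32, "z": 0, "turn": 0},
    {"fingers": 1.6, "x": -0.2, "y": -0.31, "z": 0, "turn": 0}
  ]
}}

```text
clock: 14.18
position: [536.4, -93.5, 108.5]
ee_rot: [0.986, -0.166, 0.001, 0.0]
contact_force: [-1.5, -4.3, 5.1]
gripper_width: 20.3
```

```bash
python3 rd.py n23
```

```text
clk 14.18 handle ang 14.5 R 58.2 z 108.5 f [-1.5 -4.3  5.1] w 20.3
[('top', 1.96, 0.52), ('scene', 1.66, 2.05)]
```

Call:
{"api": "servo_tool", "payload": {
  "rows": [
    {"fingers": 1.6, "x": -0.21, "y": -0.29, "z": 0, "turn": 0},
    {"fingers": 1.6, "x": -0.24, "y": -0.28, "z": 0, "turn": 0}
  ]
}}

```text
clock: 14.45
position: [534.1, -86.8, 108.5]
ee_rot: [0.986, -0.166, 0.001, 0.001]
contact_force: [0.2, -4.3, 4.7]
gripper_width: 20.9
```

```bash
python3 rd.py n24
```

```text
clk 14.45 handle ang 21.4 R 58.1 z 108.5 f [ 0.2 -4.3  4.7] w 20.9
[('top', -1.5, -0.74), ('scene', 1.57, 2.28)]
```

Call:
{"api": "servo_tool", "payload": {
  "rows": [
    {"fingers": 1.6, "x": -0.25, "y": -0.26, "z": 0, "turn": 0},
    {"fingers": 1.6, "x": -0.27, "y": -0.25, "z": 0, "turn": 0},
    {"fingers": 1.6, "x": -0.28, "y": -0.23, "z": 0, "turn": 0},
    {"fingers": 1.6, "x": -0.29, "y": -0.21, "z": 0, "turn": 0},
    {"fingers": 1.6, "x": -0.31, "y": -0.2, "z": 0, "turn": 0}
  ]
}}

```text
clock: 14.97
position: [524.8, -71.4, 108.6]
ee_rot: [0.986, -0.166, 0.001, 0.001]
contact_force: [1.4, -6.2, 4.5]
gripper_width: 20.5
```

```bash
python3 rd.py n25
```

```text
clk 14.97 handle ang 39.2 R 57.8 z 108.6 f [ 1.4 -6.2  4.5] w 20.5
[('top', 0.0), ('scene', 1.62, 2.48)]
```

View pics/n25_scene.png

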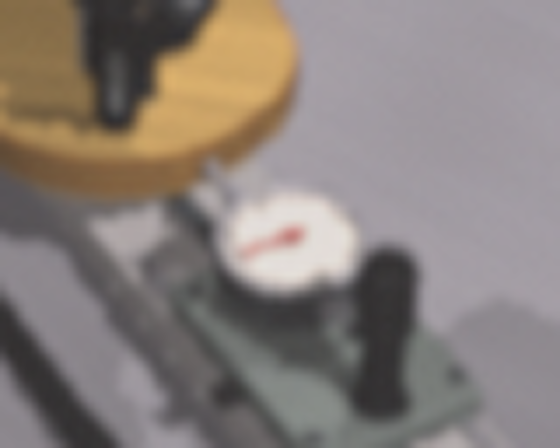

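The needle peaked at about 2.5 with the handle near 353°, on both flanks evenly. It never reached the stop. I'm continuing the full turn.

Call:
{"api": "servo_tool", "payload": {
  "rows": [
    {"fingers": 1.6, "x": -0.32, "y": -0.17, "z": 0, "turn": 0},
    {"fingers": 1.6, "x": -0.33, "y": -0.15, "z": 0, "turn": 0},
    {"fingers": 1.6, "x": -0.34, "y": -0.14, "z": 0, "turn": 0},
    {"fingers": 1.6, "x": -0.35, "y": -0.11, "z": 0, "turn": 0},
    {"fingers": 1.6, "x": -0.35, "y": -0.09, "z": 0, "turn": 0}
  ]
}}

```text
clock: 15.48
position: [511.3, -59.7, 108.6]
ee_rot: [0.986, -0.165, 0.002, 0.0]
contact_force: [1.8, -7.1, 4.6]
gripper_width: 20.7
```

```bash
python3 rd.py n26
```

```text
clk 15.48 handle ang 57.0 R 57.6 z 108.6 f [ 1.8 -7.1  4.6] w 20.7
[('top', 0.0), ('scene', 1.68, 2.21)]
```

Call:
{"api": "servo_tool", "payload": {
  "rows": [
    {"fingers": 1.6, "x": -0.36, "y": -0.06, "z": 0, "turn": 0},
    {"fingers": 1.6, "x": -0.36, "y": -0.04, "z": 0, "turn": 0},
    {"fingers": 1.6, "x": -0.37, "y": -0.03, "z": 0, "turn": 0},
    {"fingers": 1.6, "x": -0.36, "y": 0.01, "z": 0, "turn": 0},
    {"fingers": 1.6, "x": -0.37, "y": 0.02, "z": 0, "turn": 0}
  ]
}}

```text
clock: 16.0
position: [495.1, -52.6, 108.5]
ee_rot: [0.986, -0.165, 0.002, 0.0]
contact_force: [2.5, -6.4, 3.3]
gripper_width: 20.2
```

```bash
python3 rd.py n27
```

```text
clk 16.0 handle ang 74.7 R 57.4 z 108.5 f [ 2.5 -6.4  3.3] w 20.2
[('top', 0.0), ('scene', 1.69, 2.55)]
```

Call:
{"api": "servo_tool", "payload": {
  "rows": [
    {"fingers": 1.6, "x": -0.36, "y": 0.05, "z": 0, "turn": 0},
    {"fingers": 1.6, "x": -0.35, "y": 0.07, "z": 0, "turn": 0},
    {"fingers": 1.6, "x": -0.36, "y": 0.09, "z": 0, "turn": 0},
    {"fingers": 1.6, "x": -0.34, "y": 0.12, "z": 0, "turn": 0},
    {"fingers": 1.6, "x": -0.34, "y": 0.13, "z": 0, "turn": 0}
  ]
}}

```text
clock: 16.52
position: [478.0, -50.8, 108.6]
ee_rot: [0.986, -0.165, 0.003, -0.0]
contact_force: [5.6, -5.7, 0.7]
gripper_width: 20.2
```

```bash
python3 rd.py n28
```

```text
clk 16.52 handle ang 92.0 R 57.2 z 108.6 f [ 5.6 -5.7  0.7] w 20.2
[('top', 0.0), ('scene', 1.69, 2.47)]
```

View pics/n28_scene.png

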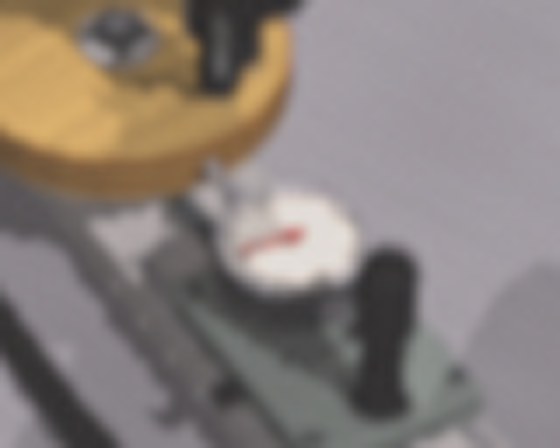

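Call:
{"api": "servo_tool", "payload": {
  "rows": [
    {"fingers": 1.6, "x": -0.33, "y": 0.16, "z": 0, "turn": 0},
    {"fingers": 1.6, "x": -0.32, "y": 0.18, "z": 0, "turn": 0},
    {"fingers": 1.6, "x": -0.3, "y": 0.2, "z": 0, "turn": 0},
    {"fingers": 1.6, "x": -0.3, "y": 0.21, "z": 0, "turn": 0},
    {"fingers": 1.6, "x": -0.28, "y": 0.24, "z": 0, "turn": 0}
  ]
}}

```text
clock: 17.03
position: [461.0, -54.2, 108.5]
ee_rot: [0.986, -0.165, 0.004, -0.001]
contact_force: [5.3, -0.8, 1.4]
gripper_width: 20.4
```

```bash
python3 rd.py n29
```

```text
clk 17.03 handle ang 109.5 R 57.0 z 108.5 f [ 5.3 -0.8  1.4] w 20.4
[('top', 4.0), ('scene', 1.62, 2.37)]
```

Call:
{"api": "servo_tool", "payload": {
  "rows": [
    {"fingers": 1.6, "x": -0.26, "y": 0.25, "z": 0, "turn": 0},
    {"fingers": 1.6, "x": -0.25, "y": 0.26, "z": 0, "turn": 0},
    {"fingers": 1.6, "x": -0.23, "y": 0.29, "z": 0, "turn": 0},
    {"fingers": 1.6, "x": -0.21, "y": 0.29, "z": 0, "turn": 0},
    {"fingers": 1.6, "x": -0.19, "y": 0.31, "z": 0, "turn": 0}
  ]
}}

```text
clock: 17.55
position: [444.4, -63.5, 108.5]
ee_rot: [0.986, -0.165, 0.003, -0.001]
contact_force: [3.9, 2.4, 6.4]
gripper_width: 20.3
```

```bash
python3 rd.py n30
```

```text
clk 17.55 handle ang 128.6 R 57.0 z 108.5 f [3.9 2.4 6.4] w 20.3
[('top', 1.66, 1.51), ('scene', 1.64, 2.12)]
```

Call:
{"api": "servo_tool", "payload": {
  "rows": [
    {"fingers": 1.6, "x": -0.18, "y": 0.32, "z": 0, "turn": 0},
    {"fingers": 1.6, "x": -0.15, "y": 0.33, "z": 0, "turn": 0},
    {"fingers": 1.6, "x": -0.13, "y": 0.34, "z": 0, "turn": 0},
    {"fingers": 1.6, "x": -0.11, "y": 0.35, "z": 0, "turn": 0},
    {"fingers": 1.6, "x": -0.09, "y": 0.35, "z": 0, "turn": 0}
  ]
}}

```text
clock: 18.07
position: [431.8, -77.3, 108.5]
ee_rot: [0.986, -0.166, 0.002, -0.001]
contact_force: [1.1, 4.6, 9.0]
gripper_width: 20.6
```

```bash
python3 rd.py n31
```

```text
clk 18.07 handle ang 147.5 R 57.1 z 108.5 f [1.1 4.6 9. ] w 20.6
[('top', 1.61, 1.41), ('scene', 1.53, 2.14)]
```

Call:
{"api": "servo_tool", "payload": {
  "rows": [
    {"fingers": 1.6, "x": -0.07, "y": 0.36, "z": 0, "turn": 0},
    {"fingers": 1.6, "x": -0.04, "y": 0.36, "z": 0, "turn": 0},
    {"fingers": 1.6, "x": -0.02, "y": 0.37, "z": 0, "turn": 0},
    {"fingers": 1.6, "x": 0, "y": 0.36, "z": 0, "turn": 0},
    {"fingers": 1.6, "x": 0.02, "y": 0.36, "z": 0, "turn": 0}
  ]
}}

```text
clock: 18.58
position: [424.3, -94.2, 108.5]
ee_rot: [0.986, -0.166, 0.001, -0.001]
contact_force: [0.8, 4.2, 10.6]
gripper_width: 20.5
```

```bash
python3 rd.py n32
```

```text
clk 18.58 handle ang 166.1 R 57.4 z 108.5 f [ 0.8  4.2 10.6] w 20.5
[('top', 1.52, 1.34), ('scene', 1.43, 2.08)]
```

View pics/n32_scene.png

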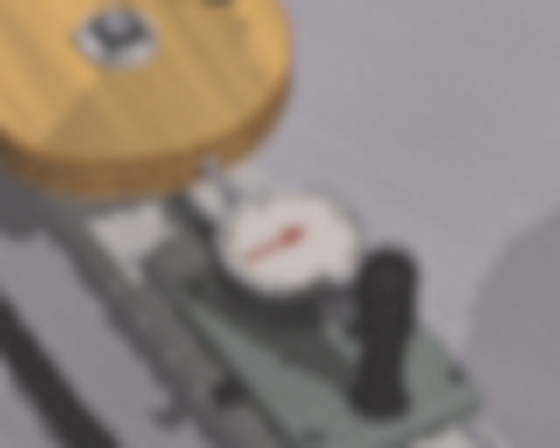

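Call:
{"api": "servo_tool", "payload": {
  "rows": [
    {"fingers": 1.6, "x": 0.05, "y": 0.37, "z": 0, "turn": 0},
    {"fingers": 1.6, "x": 0.07, "y": 0.35, "z": 0, "turn": 0},
    {"fingers": 1.6, "x": 0.1, "y": 0.35, "z": 0, "turn": 0},
    {"fingers": 1.6, "x": 0.11, "y": 0.35, "z": 0, "turn": 0},
    {"fingers": 1.6, "x": 0.14, "y": 0.34, "z": 0, "turn": 0}
  ]
}}

```text
clock: 19.1
position: [422.5, -112.5, 108.4]
ee_rot: [0.986, -0.166, 0.001, -0.001]
contact_force: [-0.8, 4.8, 12.8]
gripper_width: 20.2
```

```bash
python3 rd.py n33
```

```text
clk 19.1 handle ang 184.5 R 57.7 z 108.4 f [-0.8  4.8 12.8] w 20.2
[('top', 1.45, 1.27), ('scene', 1.37, 1.9)]
```

Call:
{"api": "servo_tool", "payload": {
  "rows": [
    {"fingers": 1.6, "x": 0.15, "y": 0.33, "z": 0, "turn": 0},
    {"fingers": 1.6, "x": 0.18, "y": 0.32, "z": 0, "turn": 0},
    {"fingers": 1.6, "x": 0.2, "y": 0.3, "z": 0, "turn": 0},
    {"fingers": 1.6, "x": 0.21, "y": 0.3, "z": 0, "turn": 0},
    {"fingers": 1.6, "x": 0.24, "y": 0.27, "z": 0, "turn": 0}
  ]
}}

```text
clock: 19.62
position: [426.3, -130.0, 108.4]
ee_rot: [0.986, -0.166, 0.0, -0.001]
contact_force: [-2.7, 6.2, 13.3]
gripper_width: 20.2
```

```bash
python3 rd.py n34
```

```text
clk 19.62 handle ang 202.2 R 58.1 z 108.4 f [-2.7  6.2 13.3] w 20.2
[('top', 1.63, 1.45), ('scene', 1.63, 2.01)]
```

Call:
{"api": "servo_tool", "payload": {
  "rows": [
    {"fingers": 1.6, "x": 0.25, "y": 0.27, "z": 0, "turn": 0},
    {"fingers": 1.6, "x": 0.27, "y": 0.25, "z": 0, "turn": 0},
    {"fingers": 1.6, "x": 0.28, "y": 0.23, "z": 0, "turn": 0},
    {"fingers": 1.6, "x": 0.29, "y": 0.21, "z": 0, "turn": 0},
    {"fingers": 1.6, "x": 0.31, "y": 0.19, "z": 0, "turn": 0}
  ]
}}

```text
clock: 20.13
position: [435.3, -145.6, 108.4]
ee_rot: [0.986, -0.166, -0.0, -0.0]
contact_force: [-3.0, 4.1, 13.3]
gripper_width: 20.8
```

```bash
python3 rd.py n35
```

```text
clk 20.13 handle ang 220.0 R 58.4 z 108.4 f [-3.   4.1 13.3] w 20.8
[('top', 2.05, 1.88), ('scene', -1.24, -2.34)]
```

Call:
{"api": "servo_tool", "payload": {
  "rows": [
    {"fingers": 1.6, "x": 0.32, "y": 0.18, "z": 0, "turn": 0},
    {"fingers": 1.6, "x": 0.33, "y": 0.15, "z": 0, "turn": 0},
    {"fingers": 1.6, "x": 0.34, "y": 0.13, "z": 0, "turn": 0},
    {"fingers": 1.6, "x": 0.35, "y": 0.11, "z": 0, "turn": 0},
    {"fingers": 1.6, "x": 0.35, "y": 0.09, "z": 0, "turn": 0}
  ]
}}

```text
clock: 20.65
position: [448.8, -157.7, 108.4]
ee_rot: [0.986, -0.166, -0.001, -0.0]
contact_force: [-3.2, 2.8, 13.6]
gripper_width: 20.2
```

```bash
python3 rd.py n36
```

```text
clk 20.65 handle ang 237.8 R 58.6 z 108.4 f [-3.2  2.8 13.6] w 20.2
[('top', 0.0), ('scene', 1.35, 1.64)]
```

View pics/n36_scene.png

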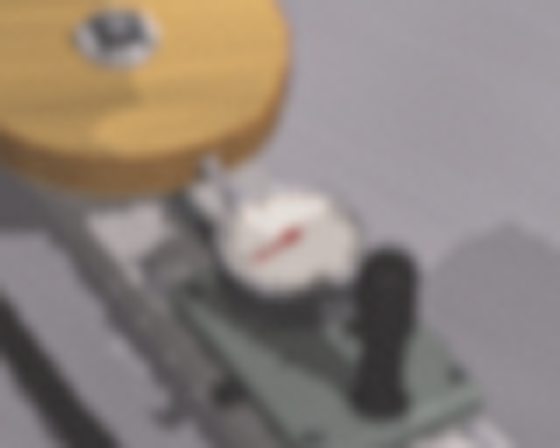

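The full turn is complete and the needle is back at about 1.35. The lesser swelling read about 2.05 with the handle near 220°, against 2.5 for the main one near 353°. I'm carrying on in the same direction to the main one.

Call:
{"api": "servo_tool", "payload": {
  "rows": [
    {"fingers": 1.6, "x": 0.36, "y": 0.07, "z": 0, "turn": 0},
    {"fingers": 1.6, "x": 0.37, "y": 0.04, "z": 0, "turn": 0},
    {"fingers": 1.6, "x": 0.36, "y": 0.02, "z": 0, "turn": 0},
    {"fingers": 1.6, "x": 0.36, "y": 0, "z": 0, "turn": 0},
    {"fingers": 1.6, "x": 0.37, "y": -0.03, "z": 0, "turn": 0},
    {"fingers": 1.6, "x": 0.36, "y": -0.04, "z": 0, "turn": 0},
    {"fingers": 1.6, "x": 0.36, "y": -0.07, "z": 0, "turn": 0},
    {"fingers": 1.6, "x": 0.35, "y": -0.1, "z": 0, "turn": 0},
    {"fingers": 1.6, "x": 0.34, "y": -0.11, "z": 0, "turn": 0},
    {"fingers": 1.6, "x": 0.34, "y": -0.14, "z": 0, "turn": 0}
  ]
}}

```text
clock: 21.58
position: [482.7, -166.8, 108.4]
ee_rot: [0.986, -0.166, -0.002, 0.001]
contact_force: [-4.2, -3.1, 13.6]
gripper_width: 20.3
```

Call:
{"api": "servo_tool", "payload": {
  "rows": [
    {"fingers": 1.6, "x": 0.33, "y": -0.16, "z": 0, "turn": 0},
    {"fingers": 1.6, "x": 0.32, "y": -0.17, "z": 0, "turn": 0},
    {"fingers": 1.6, "x": 0.3, "y": -0.2, "z": 0, "turn": 0},
    {"fingers": 1.6, "x": 0.3, "y": -0.22, "z": 0, "turn": 0},
    {"fingers": 1.6, "x": 0.28, "y": -0.23, "z": 0, "turn": 0},
    {"fingers": 1.6, "x": 0.26, "y": -0.25, "z": 0, "turn": 0},
    {"fingers": 1.6, "x": 0.25, "y": -0.27, "z": 0, "turn": 0},
    {"fingers": 1.6, "x": 0.23, "y": -0.28, "z": 0, "turn": 0},
    {"fingers": 1.6, "x": 0.21, "y": -0.3, "z": 0, "turn": 0},
    {"fingers": 1.6, "x": 0.2, "y": -0.31, "z": 0, "turn": 0}
  ]
}}

```text
clock: 22.42
position: [517.1, -153.6, 108.5]
ee_rot: [0.986, -0.166, -0.0, 0.001]
contact_force: [-1.8, -6.0, 9.9]
gripper_width: 20.6
```

```bash
python3 rd.py n37
```

```text
clk 22.42 handle ang 309.1 R 58.8 z 108.5 f [-1.8 -6.   9.9] w 20.6
[('top', 0.0), ('scene', 1.29, 1.55)]
```

Call:
{"api": "servo_tool", "payload": {
  "rows": [
    {"fingers": 1.6, "x": 0.17, "y": -0.32, "z": 0, "turn": 0},
    {"fingers": 1.6, "x": 0.15, "y": -0.33, "z": 0, "turn": 0},
    {"fingers": 1.6, "x": 0.13, "y": -0.34, "z": 0, "turn": 0},
    {"fingers": 1.6, "x": 0.12, "y": -0.34, "z": 0, "turn": 0},
    {"fingers": 1.6, "x": 0.08, "y": -0.36, "z": 0, "turn": 0},
    {"fingers": 1.6, "x": 0, "y": 0, "z": 0, "turn": 0},
    {"fingers": 1.6, "x": 0, "y": 0, "z": 0, "turn": 0}
  ]
}}

```text
clock: 23.1
position: [529.9, -139.0, 108.5]
ee_rot: [0.986, -0.166, 0.001, 0.0]
contact_force: [1.4, -2.5, 8.0]
gripper_width: 20.4
```

```bash
python3 rd.py n38
```

```text
clk 23.1 handle ang 328.2 R 58.8 z 108.5 f [ 1.4 -2.5  8. ] w 20.4
[('top', 0.0), ('scene', 1.43, 1.69)]
```

Call:
{"api": "servo_tool", "payload": {
  "rows": [
    {"fingers": 1.6, "x": 0.07, "y": -0.35, "z": 0, "turn": 0},
    {"fingers": 1.6, "x": 0.04, "y": -0.37, "z": 0, "turn": 0},
    {"fingers": 1.6, "x": 0, "y": 0, "z": 0, "turn": 0},
    {"fingers": 1.6, "x": 0, "y": 0, "z": 0, "turn": 0}
  ]
}}

```text
clock: 23.53
position: [533.3, -132.5, 108.5]
ee_rot: [0.986, -0.166, 0.001, 0.0]
contact_force: [1.9, -2.0, 7.1]
gripper_width: 20.6
```

```bash
python3 rd.py n39
```

```text
clk 23.53 handle ang 335.3 R 58.7 z 108.5 f [ 1.9 -2.   7.1] w 20.6
[('top', 0.0), ('scene', 1.93, 2.2)]
```

Call:
{"api": "servo_tool", "payload": {
  "rows": [
    {"fingers": 1.6, "x": 0.02, "y": -0.36, "z": 0, "turn": 0},
    {"fingers": 1.6, "x": 0, "y": -0.36, "z": 0, "turn": 0},
    {"fingers": 1.6, "x": 0, "y": 0, "z": 0, "turn": 0},
    {"fingers": 1.6, "x": 0, "y": 0, "z": 0, "turn": 0}
  ]
}}

```text
clock: 23.97
position: [535.9, -125.6, 108.5]
ee_rot: [0.986, -0.166, 0.001, 0.0]
contact_force: [1.3, -1.2, 6.9]
gripper_width: 20.3
```

```bash
python3 rd.py n40
```

```text
clk 23.97 handle ang 342.5 R 58.6 z 108.5 f [ 1.3 -1.2  6.9] w 20.3
[('top', 0.0), ('scene', 2.27, 2.97)]
```

Call:
{"api": "servo_tool", "payload": {
  "rows": [
    {"fingers": 1.6, "x": -0.02, "y": -0.37, "z": 0, "turn": 0},
    {"fingers": 1.6, "x": -0.05, "y": -0.36, "z": 0, "turn": 0},
    {"fingers": 1.6, "x": 0, "y": 0, "z": 0, "turn": 0},
    {"fingers": 1.6, "x": 0, "y": 0, "z": 0, "turn": 0}
  ]
}}

```text
clock: 24.4
position: [537.6, -118.3, 108.5]
ee_rot: [0.986, -0.166, 0.001, 0.0]
contact_force: [1.3, -1.5, 7.6]
gripper_width: 20.4
```

```bash
python3 rd.py n41
```

```text
clk 24.4 handle ang 349.9 R 58.5 z 108.5 f [ 1.3 -1.5  7.6] w 20.4
[('top', 0.0), ('scene', 2.49, -3.1)]
```

Call:
{"api": "servo_tool", "payload": {
  "rows": [
    {"fingers": 1.6, "x": -0.07, "y": -0.36, "z": 0, "turn": 0},
    {"fingers": 1.6, "x": -0.09, "y": -0.35, "z": 0, "turn": 0},
    {"fingers": 1.6, "x": 0, "y": 0, "z": 0, "turn": 0},
    {"fingers": 1.6, "x": 0, "y": 0, "z": 0, "turn": 0}
  ]
}}

```text
clock: 24.83
position: [538.3, -110.9, 108.5]
ee_rot: [0.986, -0.166, 0.001, -0.0]
contact_force: [0.0, 0.4, 7.7]
gripper_width: 20.5
```

```bash
python3 rd.py n42
```

```text
clk 24.83 handle ang 357.2 R 58.4 z 108.5 f [0.  0.4 7.7] w 20.5
[('top', 3.0), ('scene', 2.51, 3.13)]
```

Call:
{"api": "servo_tool", "payload": {
  "rows": [
    {"fingers": 1.6, "x": 0.03, "y": 0.15, "z": 0, "turn": 0},
    {"fingers": 1.6, "x": 0.03, "y": 0.17, "z": 0, "turn": 0},
    {"fingers": 1.6, "x": 0, "y": 0, "z": 0, "turn": 0},
    {"fingers": 1.6, "x": 0, "y": 0, "z": 0, "turn": 0}
  ]
}}

```text
clock: 25.27
position: [538.2, -113.5, 108.5]
ee_rot: [0.986, -0.166, 0.001, -0.001]
contact_force: [1.7, 0.8, 8.3]
gripper_width: 20.6
```

```bash
python3 rd.py n43
```

```text
clk 25.27 handle ang 354.6 R 58.4 z 108.5 f [1.7 0.8 8.3] w 20.6
[('top', 0.0), ('scene', 2.47, 2.96)]
```

View pics/n43_scene.png

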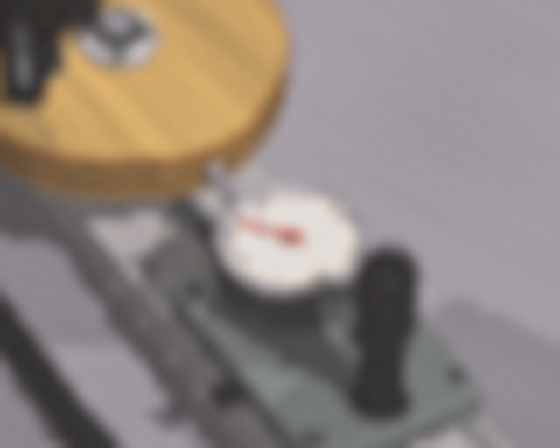

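The handle is at 354.6° and the reading is on its plateau of about 2.5. I'm letting go and rising clear.

Call:
{"api": "servo_tool", "payload": {
  "rows": [
    {"fingers": 5, "x": 0, "y": 0, "z": 0, "turn": 0},
    {"fingers": 5, "x": 0, "y": 0, "z": 0, "turn": 0},
    {"fingers": 5, "x": 0, "y": 0, "z": 0, "turn": 0},
    {"fingers": 5, "x": 0, "y": 0, "z": 0, "turn": 0}
  ]
}}

```text
clock: 25.7
position: [536.0, -114.2, 106.3]
ee_rot: [0.986, -0.166, -0.002, 0.0]
contact_force: [0.4, -0.3, -0.2]
gripper_width: 50.3
```

Call:
{"api": "servo_tool", "payload": {
  "rows": [
    {"fingers": 5, "x": 0, "y": 0, "z": -0.7, "turn": 0},
    {"fingers": 5, "x": 0, "y": 0, "z": -1.5, "turn": 0},
    {"fingers": 5, "x": 0, "y": 0, "z": -2, "turn": 0},
    {"fingers": 5, "x": 0, "y": 0, "z": -2, "turn": 0},
    {"fingers": 5, "x": 0, "y": 0, "z": -2, "turn": 0},
    {"fingers": 5, "x": 0, "y": 0, "z": -1, "turn": 0},
    {"fingers": 5, "x": 0, "y": 0, "z": -0.5, "turn": 0},
    {"fingers": 5, "x": 0, "y": 0, "z": 0, "turn": 0}
  ]
}}

```text
clock: 26.37
position: [537.5, -114.2, 205.2]
ee_rot: [0.986, -0.166, 0.001, -0.0]
contact_force: [-0.1, 0.0, -0.1]
gripper_width: 49.7
```

Call:
{"api": "servo_tool", "payload": {
  "rows": [
    {"fingers": 5, "x": -0.5, "y": 1.5, "z": 0, "turn": 0},
    {"fingers": 5, "x": -1, "y": 3, "z": 0, "turn": 0},
    {"fingers": 5, "x": -1, "y": 3.5, "z": 0, "turn": 0},
    {"fingers": 5, "x": -1, "y": 3.5, "z": 0, "turn": 0},
    {"fingers": 5, "x": -1, "y": 3.5, "z": 0, "turn": 0},
    {"fingers": 5, "x": -1, "y": 3.5, "z": 0, "turn": 0},
    {"fingers": 5, "x": -1, "y": 3.5, "z": 0, "turn": 0},
    {"fingers": 5, "x": -0.5, "y": 2, "z": 0, "turn": 0},
    {"fingers": 5, "x": -0.3, "y": 1, "z": 0, "turn": 0},
    {"fingers": 5, "x": 0, "y": 0, "z": 0, "turn": 0}
  ]
}}

```text
clock: 27.2
position: [384.2, -327.7, 203.0]
ee_rot: [0.986, -0.168, -0.001, -0.0]
contact_force: [0.2, -0.4, -0.1]
gripper_width: 50.2
```

```bash
python3 rd.py n44
python3 - <<'E'
from h import *
t,_=arm.get_image("top");cv2.imwrite("pics/t44.png",t[:,:,::-1])
crop(t,160,120,180,130,4.4,"pics/t44c.png")
E
```

```text
clk 27.2 handle ang 246.4 R 239.6 z 203.0 f [ 0.2 -0.4 -0.1] w 50.2
[('top', 2.47, 2.31), ('scene', 2.48, 2.93)]
```

View pics/t44.png

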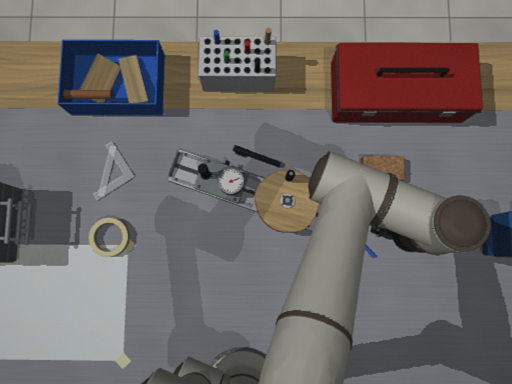

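View pics/t44c.png

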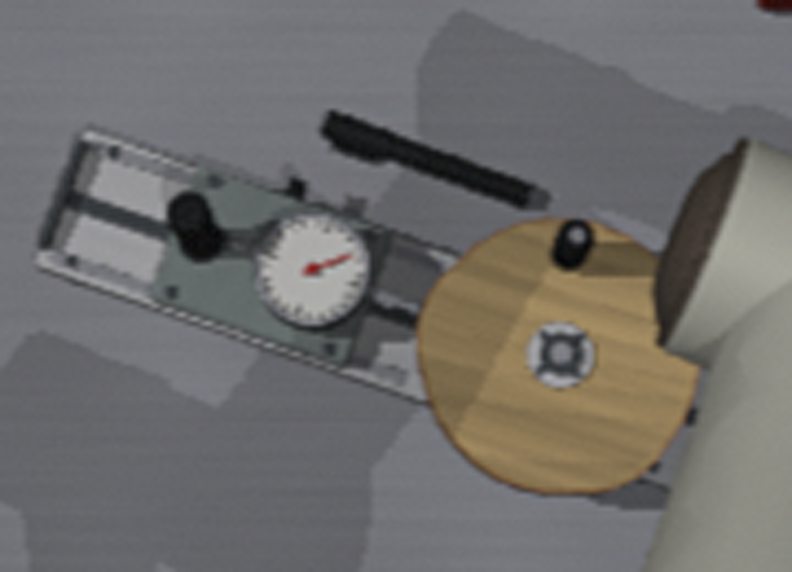

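```bash
cd pics; python3 -c "
import cv2,numpy as np
r=lambda k:np.hstack([cv2.imread(f'{n}_{k}.png')[:300,60:460] if k=='top' else cv2.imread(f'{n}_{k}.png')[60:360,60:460] for n in ('n21','n44')])
a=np.vstack([np.hstack([cv2.imread(f'{n}_top.png')[80:400,80:480] for n in p]) for p in (('n21','n22'),('n23','n44'))]);cv2.imwrite('cmp1.png',cv2.resize(a,(800,600)))"
```

```text
(no output)
```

View pics/cmp1.png

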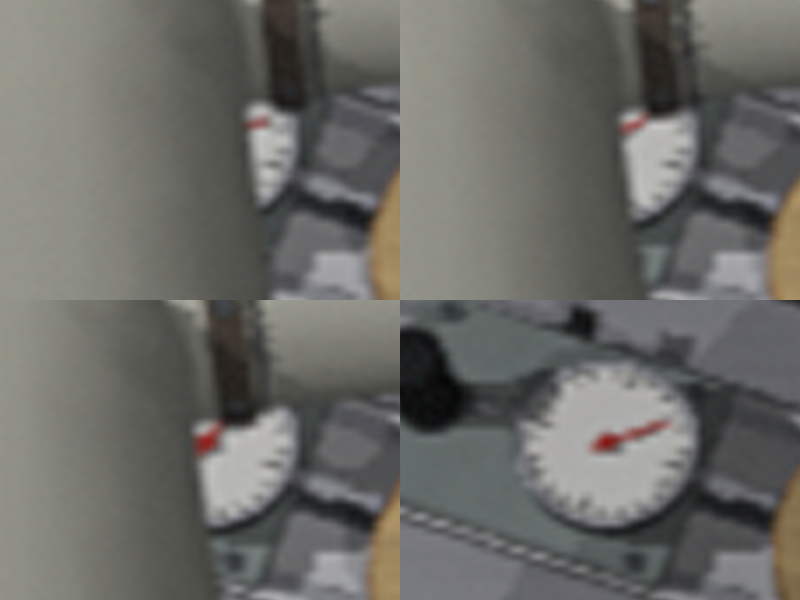

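The n21–n23 top readings were partly hidden behind the arm, so I discount them. The clear views now give 2.47 (top) and 2.48 (scene). The first photo's rim outline also predicts a handle angle of about 355°. I'm handing in.

Run:
```python
from bench import arm
arm.job_done(); print(arm.read_state()["clock"])
```

```text
the job is handed in; nothing more can be done
the job is handed in; nothing more can be done
```

The wheel is standing still with its highest spot under the plunger. I handed the job in after about 27 s with the gripper clear of everything.

- **Setting the plunger:** I slid the carriage up by its post until the needle read 1.32 rad, about 5.3 mm of the 12 mm travel. Both cameras agreed on that reading, and the carriage stayed put when I let go.
- **The full turn:** I carried the handle round 360° counter-clockwise, reading the dial as it went, then on to the peak. The needle stayed between about 1.2 and 2.5 rad, so the plunger was always on the rim and never reached its stop at 3.0. It read 1.35 back at the starting position.
- **Which swelling is highest:** The main one peaked at about 2.5 rad and the lesser one at about 2.05 rad.
- **Final position:** I brought the handle to 354.6° in world angle, midway between equal readings on the two sides of the peak. After I let go, the dial read 2.47 rad (top camera) and 2.48 rad (scene camera). The rim outline in the first photo puts the peak at about 355°.

**Disagreements and limits:**
- For parts of the turn the arm blocked the top camera, and three of its readings near the peak were too high or unreliable (up to 2.61). I set those aside and used the scene camera.
- The plateau at the peak is flat, so the high spot is located to roughly ±2–3°.
- I only judged the other objects on the desk by eye. The arm hid part of the blue pen and sanding block in the last picture.

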